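# Unload a centrifuge bucket

## Robot

A 6-joint arm with a two-finger parallel gripper is mounted at the origin on the work surface. World frame = base frame: x ahead of the robot, y to its left, z up, the work surface at z = 0. Lengths are in mm, angles in rad, forces in N, time in s.
With the tool pointing down it reaches from about 275 to 750 mm from the base axis. Payload 10.2 kg.
Tool frame: the origin (TCP) lies midway between the tips of the shut fingers; the grasp point (between the pads) lies 19 mm behind it; z points along the fingers, y is the line along which they close (so a half turn about z gives the same grasp; the last joint's range is limited). The gripper opens to 85 mm and grips with 20 to 120 N. Pads are 22 mm wide; open, the fingers measure 114 mm over their backs; the gripper's body (76 mm by 85 mm) begins 54 mm behind the grasp point. The pads swing forward as they close: fully open they stand 13 mm farther back than shut.
Start: joints at [1.006, 0.313, 1.498, -0, 1.331, -0.223], TCP at [175.984, 494.632, 231.294] pointing down, gripper open.
Joint ranges: [-2.94, 2.94], [-0.97, 2.17], [0.19, 2.56], [-1.23, 4.37], [0.02, 3.11], [-2.88, 2.88]. Speed limits (rad/s): [2.39, 2.39, 3.01, 3.14, 3.14, 3.14].

## Interface

Orientations are given as a unit quaternion [w, x, y, z].
In Python, from rig import ctrl gives the robot as it stands.
- The arm moves only by the tool send_rows, never from a script. Its argument "targets" is a list of rows, each a list of 7 numbers: the closure, from -1 (fully open) to 1 (shut), so that 0 is half open, then the shift along the tool's x, y, z in m, then the turn, a rotation vector about the tool's x, y, z in rad. In form: [[claw, dx, dy, dz, ax, ay, az], ...]. A call has exactly 10 rows; each row shifts and turns the commanded pose from where the row before left it, along the tool's axes as they then stand; what a row does not reach is not made up. A row lasts 1/8 s, in which the tool goes at most 62.5 mm and 10.7 degrees, less where a joint would pass 70% of its speed; a pose out of reach is approached as far as the arm can. A call with a gripper value outside its range is refused whole. The fingers move at their own pace and stop on an object; "squeeze" is the grip in N (left out, the last holds). Time passes only in rows, so rows that do not move let the fingers close, or fill a call up. It gives the time, the measured TCP pose, the force, the opening and the grip force at its end, in the units of the state.
- ctrl.sense(): the state, without advancing time (a new reading comes with each control period).
- ctrl.capture(name): name is "scene" or "top" or "wrist"; returns a dict with "img" (384x512x3 uint8, red, green, blue), "camera_matrix" (3x3 intrinsics, pixels), "R" (3x3) and "t" (3): a world point X has camera coordinates R X + t. Camera axes: x right, y down, z forward; pixel columns grow to the right and rows downward; lengths in mm; the calibration is good to about 2 mm. A picture is of the moment at which its call begins. There is no depth.
- ctrl.finish_job(): hands the job in; it is judged then, once.
Trained networks look in a picture, given as the dict that the camera call returned (one of the last four; its "shot" number tells which), for a name from the list of things; names that differ only in an ending like _2 or _b are one class to them, and where a whole thing is asked for, a point or a joint stands for the part that bears it (a point fixed in the world has none). Each returns a list of dicts, best first, with "score" (0 to 1); they miss things now and then, are a little off and sometimes report something else, mostly with a low value. They report only what shows in the picture. A call takes as long as a camera call.
- ctrl.boxes_of(query, picture): "extent" ([left, top, width, height] in pixels, round what is visible of it).
- ctrl.landmark_of(query, picture): "point" ([column, row] in pixels: a listed point, or the origin of a listed thing).
The state is a dict: "time_s": time; "joints": joint angles; "dq": joint speeds; "tau": joint torques, N m; "eef_pos": TCP position; "ee_rot": TCP orientation; "force": force on the tool from outside, world axes, zero at the start; "wrist_torque": the same for the moment, N m; "grip_width": opening from 0.0 (shut) to 1.0 (fully open); "grip_force": force on a finger pad.
Only numpy, scipy, OpenCV 4.12 (cv2) and the standard library are available. Lean on these libraries where they do the work, as an engineer would, in place of code of your own. Each camera call takes 0.05 s, during which the arm holds its last target. There are 200 camera calls.

## Task

Clear up after the spin: stand all the sample bottles upright in one straight row along the middle line of the grey shelf, side by side with a finger or so between neighbours; the one that has seized in the orange adapter must be freed by twisting it to and fro while pulling gently, so that the adapter stays down in its bucket. Then lift the empty adapter by its fin and set it gently and squarely on the steel draining stand, the one way round in which it lies flat, let go, and check by touch that it does not rock, pressing lightly down on its keyed end first and then on its other end. Leave everything else on the bench where it is.

Things in the scene. Friction and masses are not known exactly. Their poses are not given: they have to be found in the camera images.
- bottle_1: Loose sample bottle standing on the bench (absent in some starts: None): flat-bottomed bottle, amber body 42 mm across, white ribbed screw cap 44 mm across from 52 to 70 mm above its base; total height 70 mm, about 90 g, heavy at the bottom. Origin: centre of its base, z up its axis. 
- bottle_2: Loose sample bottle standing on the bench (absent in some starts: None): flat-bottomed bottle, amber body 42 mm across, white ribbed screw cap 44 mm across from 52 to 70 mm above its base; total height 70 mm, about 90 g, heavy at the bottom. Origin: centre of its base, z up its axis. 
- bottle_3: Loose sample bottle standing on the bench (absent in some starts: None): flat-bottomed bottle, amber body 42 mm across, white ribbed screw cap 44 mm across from 52 to 70 mm above its base; total height 70 mm, about 90 g, heavy at the bottom. Origin: centre of its base, z up its axis. 
- bottle_4: Loose sample bottle standing on the bench (absent in some starts: None): flat-bottomed bottle, amber body 42 mm across, white ribbed screw cap 44 mm across from 52 to 70 mm above its base; total height 70 mm, about 90 g, heavy at the bottom. Origin: centre of its base, z up its axis. 
- bottle_stuck: The seized sample bottle, in the pocket at the keyed end of the adapter, base 16 mm above the adapter's underside, upper 36 mm showing: flat-bottomed bottle, amber body 42 mm across, white ribbed screw cap 44 mm across from 52 to 70 mm above its base; total height 70 mm, about 90 g, heavy at the bottom. Origin: centre of its base, z up its axis. 
- pocket (a point): Mouth of the pocket of the seized bottle, on the adapter at x = +45 mm. A sticky rubber grip in its wall holds the bottle with 15 to 25 N of friction: pulled straight, the bottle brings the adapter along. While turned to and fro (30 degrees or so each way, 1 to 1.5 rad/s, 0.3 to 0.5 N m) it rises under a light pull, some 5 mm/s. The grip lets go after 25 mm; 34 mm of rise clears the pocket.
- adapter: Orange moulded tube adapter, about 0.7 kg, a block 152 (x) x 66 (y) x 50 (z) mm with two round pockets, 45 mm across, 34 mm deep, at x = +-45 mm. Origin: centre of the flat underside; z up, x along it to the keyed end. At the start it sits in the bucket, x axes alike. Solid corners: a good place to press is x = +-64, y = +-23 mm.
- fin (a point): Middle of the top edge of the grip fin on the middle of the adapter: 30 mm long along the adapter's x, 12 mm thick in y, rising 35 mm above the block's top (from z = 50 to 85 mm).
- key (a point): Tip of the adapter's locating key, which is 20 mm wide in y and sticks 14 mm down below the underside from x = 40 to 84 mm; from above it shows as a nose that juts 8 mm from the keyed (+x) end face. With its key on a flat surface the adapter tilts and rocks.
- bucket: Dark blue open centrifuge bucket, fixed to the bench, 172 x 78 mm outside, walls 55 mm high and 4 mm thick. Origin: on the bench below the centre of the adapter's seat; x along its length, towards the keyed end. The adapter's underside seats 20 mm above the bench, with 2 mm of play at each side.
- stand: Draining stand of bent steel sheet, fixed to the bench; top plate 170 (x) x 100 (y) mm, its upper face 40 mm above the bench. Origin: on the bench below the plate's centre. The adapter lies flat when its key hangs in the slot: adapter's x along the stand's x, its origin over the stand's within 12 mm, underside on the plate.
- slot (a point): Inner end of the stand's slot, on the plate's upper face: the slot is 44 mm wide, runs from here (x = +25 mm) along the stand's x and is open at the plate's +x end.
- shelf: Low grey steel shelf, fixed to the bench: one board 300 (x) x 130 (y) mm, its upper face 50 mm above the bench. Origin: on the bench below the board's centre. The row runs along the shelf's x axis, over its middle line (y = 0).
- row (a point): Middle of the upper face of the shelf board.
- beaker: Bystander: small clear glass beaker, 48 mm wide, 55 mm tall, behind the bucket. Origin: centre of its underside.
- timer: Bystander: white lab timer, 62 x 62 x 22 mm, lying flat behind the bucket. Origin: centre of its underside.
- wash_bottle: Bystander: white wash bottle, 60 mm wide, 145 mm tall, at the back. Origin: centre of its underside.
- tip_box: Bystander: closed blue tip box, 85 x 125 x 62 mm, at the back. Origin: centre of its underside.
- pen: Bystander: black marker pen, 135 mm long, 12 mm thick, lying behind the bucket. Origin: centre of its underside.

How it is judged (in metres and radians):
On the way, in this order (a step that is already met when the one before it is completed fails the run):
1. the seized bottle is out of its pocket while the adapter is still seated in the bucket (z of bottle_stuck in the frame of adapter above 0.052 m and z of adapter in the frame of bucket below 0.026 m), for 0.1 s.
2. the adapter lies flat on the draining stand, its key in the slot, and is let go (x of adapter in the frame of stand between -0.02 and 0.02 m and y of adapter in the frame of stand between -0.015 and 0.015 m and z of adapter in the frame of stand between 0.0365 and 0.0425 m and angle between adapter's own z axis and vertical below 0.03 rad and contact force between the fingers and adapter below 0.05 N), for 0.3 s.
3. its keyed end is pressed from above and does not give (x of adapter in the frame of stand between -0.02 and 0.02 m and y of adapter in the frame of stand between -0.015 and 0.015 m and z of adapter in the frame of stand between 0.0365 and 0.0425 m and angle between adapter's own z axis and vertical below 0.03 rad and contact force between the fingers and adapter above 1.5 N and x of the grasp point in the frame of adapter above 0.04 m and z of the grasp point in the frame of adapter above 0.053 m and y of the grasp point in the frame of adapter between -0.045 and 0.045 m), for 0.1 s.
4. its other end is pressed from above and does not give (x of adapter in the frame of stand between -0.02 and 0.02 m and y of adapter in the frame of stand between -0.015 and 0.015 m and z of adapter in the frame of stand between 0.0365 and 0.0425 m and angle between adapter's own z axis and vertical below 0.03 rad and contact force between the fingers and adapter above 1.5 N and x of the grasp point in the frame of adapter below -0.04 m and z of the grasp point in the frame of adapter above 0.053 m and y of the grasp point in the frame of adapter between -0.045 and 0.045 m), for 0.1 s.
At the end, for the whole second after the job is handed in: The adapter lies on the stand, flat (within 0.03 rad; underside on the plate), within 20 mm of the stand's centre along and 15 mm across. Every bottle present stands upright on the shelf board, within 14 mm of its middle line, and no more than 75 mm, centre to centre, from a neighbour (all of step 2 and linear speed of adapter below 0.02 m/s and y of bottle_1 in the frame of shelf between -0.014 and 0.014 m and x of bottle_1 in the frame of shelf between -0.15 and 0.15 m and z of bottle_1 in the frame of shelf between 0.046 and 0.054 m and angle between each of bottle_1, bottle_2, bottle_3, bottle_4, bottle_stuck's own z axis and vertical below 0.08 rad and (horizontal distance between bottle_1 and bottle_2 below 0.075 m or horizontal distance between bottle_1 and bottle_3 below 0.075 m or horizontal distance between bottle_1 and bottle_4 below 0.075 m or horizontal distance between bottle_1 and bottle_stuck below 0.075 m) and y of bottle_2 in the frame of shelf between -0.014 and 0.014 m and x of bottle_2 in the frame of shelf between -0.15 and 0.15 m and z of bottle_2 in the frame of shelf between 0.046 and 0.054 m and (horizontal distance between bottle_2 and bottle_1 below 0.075 m or horizontal distance between bottle_2 and bottle_3 below 0.075 m or horizontal distance between bottle_2 and bottle_4 below 0.075 m or horizontal distance between bottle_2 and bottle_stuck below 0.075 m) and y of bottle_3 in the frame of shelf between -0.014 and 0.014 m and x of bottle_3 in the frame of shelf between -0.15 and 0.15 m and z of bottle_3 in the frame of shelf between 0.046 and 0.054 m and (horizontal distance between bottle_3 and bottle_1 below 0.075 m or horizontal distance between bottle_3 and bottle_2 below 0.075 m or horizontal distance between bottle_3 and bottle_4 below 0.075 m or horizontal distance between bottle_3 and bottle_stuck below 0.075 m) and y of bottle_4 in the frame of shelf between -0.014 and 0.014 m and x of bottle_4 in the frame of shelf between -0.15 and 0.15 m and z of bottle_4 in the frame of shelf between 0.046 and 0.054 m and (horizontal distance between bottle_4 and bottle_1 below 0.075 m or horizontal distance between bottle_4 and bottle_2 below 0.075 m or horizontal distance between bottle_4 and bottle_3 below 0.075 m or horizontal distance between bottle_4 and bottle_stuck below 0.075 m) and y of bottle_stuck in the frame of shelf between -0.014 and 0.014 m and x of bottle_stuck in the frame of shelf between -0.15 and 0.15 m and z of bottle_stuck in the frame of shelf between 0.046 and 0.054 m and (horizontal distance between bottle_stuck and bottle_1 below 0.075 m or horizontal distance between bottle_stuck and bottle_2 below 0.075 m or horizontal distance between bottle_stuck and bottle_3 below 0.075 m or horizontal distance between bottle_stuck and bottle_4 below 0.075 m)); the robot touches nothing.
It fails at once if a bystander is moved more than 30 mm (distance of any of beaker, timer, wash_bottle, tip_box, pen from where it was at the start of the episode above 0.03 m).
It fails at once if the adapter is dropped or slammed on the stand (faster than 0.35 m/s less than 20 mm above it) (linear speed of adapter above 0.35 m/s and horizontal distance between adapter and stand below 0.08 m and z of adapter in the frame of stand below 0.06 m).
Of bottle_1, bottle_2, bottle_3, bottle_4 only 2 to 4 are there at a start; the rules pass over those that are not, and their reading is None.
At some moment in a run one of bottle_1, bottle_2, bottle_3, bottle_4 may be knocked a few centimetres aside while the robot is not near it.
It also fails if it takes over 210 s, if anything falls off the work surface, if the arm or the gripper's body presses on something with over 40 N, if the wrist force passes 120 N, or if a joint passes its speed limit or range.

## Working session

There is one attempt and no reset: what is moved stays moved. The work goes in short steps, Python scripts to look and compute and a tool call to move; the robot and the scene stay as the last step left them, time stands still between calls to the robot, and variables do not carry over. Pictures are saved under pics/ and viewed, at most 14 in all, crops included, and the job is handed in when it is done.

Besides the shell and the picture viewer there is one more tool, called in YAML: its name, and indented under it one key for each argument. send_rows: Moves the arm, as the interface text tells. Its arguments: {"type":"object","properties":{"targets":{"type":"array"},"squeeze":{"type":"number"}},"required":["targets"]}

```bash
ls; mkdir -p pics
cat > h.py <<'E'
import numpy as np, cv2
from rig import ctrl
from scipy.spatial.transform import Rotation as Ro
def ray(p,uv):
    K,R,t=[np.array(p[k],float) for k in("camera_matrix","R","t")]
    d=R.T@np.linalg.solve(K,[uv[0],uv[1],1.]); return -R.T@t,d
def onz(p,uv,z):
    c,d=ray(p,uv); return c+d*(z-c[2])/d[2]
def proj(p,X):
    K,R,t=[np.array(p[k],float) for k in("camera_matrix","R","t")]
    q=K@(R@np.array(X,float)+t); return q[:2]/q[2]
def save(p,n,crop=None,s=1.5):
    im=p["img"][:,:,::-1]
    if crop: l,t,r,b=crop; im=im[t:b,l:r]
    cv2.imwrite("pics/"+n,cv2.resize(im,None,fx=s,fy=s,interpolation=cv2.INTER_CUBIC))
E
python3 - <<'E'
from h import *
s=ctrl.sense(); print(s)
for c in("top","scene"):
    p=ctrl.capture(c); save(p,c+"0.png"); print(c,-np.array(p["R"]).T@p["t"])
    zs={"bottle_1":0,"bottle_stuck":36,"adapter":20,"fin":105,"key":6,"pocket":70,"bucket":0,"stand":0,"slot":40,"shelf":0,"row":50}
    for n,z in zs.items():
        for d in ctrl.landmark_of(n,p)[:6]:
            print(n,round(d["score"],2),np.round(d["point"]),np.round(onz(p,d["point"],z)))
E
```

```text
pics
{'time_s': 0.0, 'joints': array([ 1.00558575e+00,  3.13447638e-01,  1.49846383e+00, -1.02272148e-05,
        1.33104815e+00, -2.23433733e-01]), 'dq': array([ 0.00080171, -0.00093332,  0.00023142, -0.00017673, -0.00129277,
        0.00102406]), 'tau': array([ 5.19761215e-04, -4.12272584e+01, -2.59742635e+01, -2.00844247e-04,
        4.17146759e-03, -1.29370724e-05]), 'eef_pos': array([175.836855  , 494.38121087, 230.72623529]), 'ee_rot': array([-2.57996491e-04,  1.70056657e-01,  9.85434050e-01, -6.32937895e-04]), 'force': array([ 0.38376913, -0.02567738, -0.23656294]), 'wrist_torque': array([-0.00391425,  0.03626184, -0.02114705]), 'grip_force': 0.0, 'grip_width': 0.9962552630341038}
top [ 469.35171157  -12.64433739 1254.84236916]
bottle_1 0.75 [206. 244.] [468. 127.   0.]
bottle_1 0.6 [233. 242.] [471.  56.   0.]
bottle_stuck 0.59 [234. 172.] [651.  50.  36.]
adapter 0.62 [253. 179.] [633.   3.  20.]
fin 0.74 [254. 174.] [636.  -1. 105.]
pocket 0.6 [232. 170.] [650.  55.  70.]
pocket 0.58 [369. 234.] [ 491. -282.   70.]
bucket 0.84 [247. 182.] [629.  19.   0.]
stand 0.72 [140. 227.] [511. 298.   0.]
slot 0.91 [138. 215.] [542. 296.  40.]
row 0.81 [369. 234.] [ 491. -288.   50.]
row 0.6 [284. 132.] [752. -78.  50.]
scene [1147.5817026  -364.73666268  542.15111405]
bottle_1 0.87 [264. 174.] [452. 132.   0.]
bottle_1 0.79 [248. 190.] [490.  55.   0.]
bottle_1 0.62 [202. 193.] [431. -51.   0.]
bottle_1 0.21 [389. 208.] [753. 287.   0.]
bottle_stuck 0.96 [284. 212.] [650.  44.  36.]
adapter 0.68 [264. 218.] [627.   6.  20.]
fin 0.63 [262. 190.] [634.  -2. 105.]
key 0.34 [286. 211.] [622.  73.   6.]
pocket 0.71 [283. 200.] [650.  42.  70.]
bucket 0.64 [266. 226.] [634.   7.   0.]
stand 0.58 [325. 168.] [526. 294.   0.]
stand 0.43 [263. 188.] [504.  92.   0.]
slot 0.84 [331. 154.] [528. 309.  40.]
shelf 0.59 [122. 242.] [ 493. -276.    0.]
row 0.91 [114. 228.] [ 499. -283.   50.]
```

View pics/top0.png

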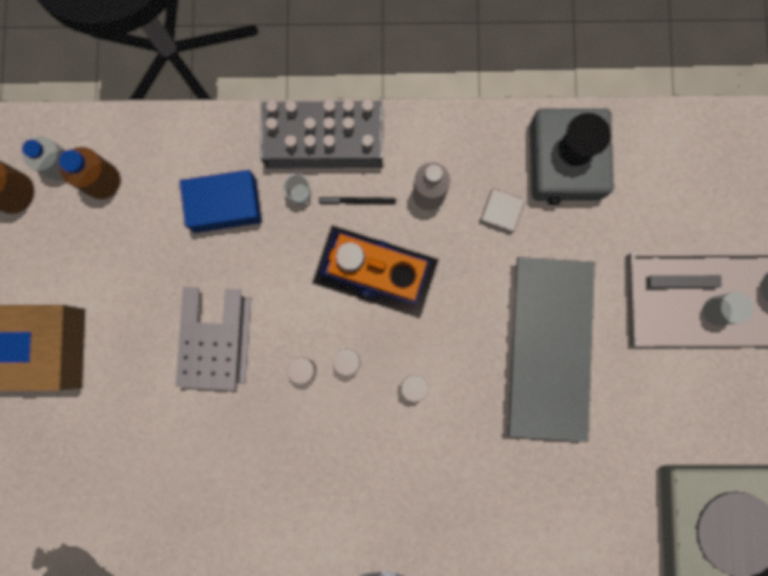

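View pics/scene0.png

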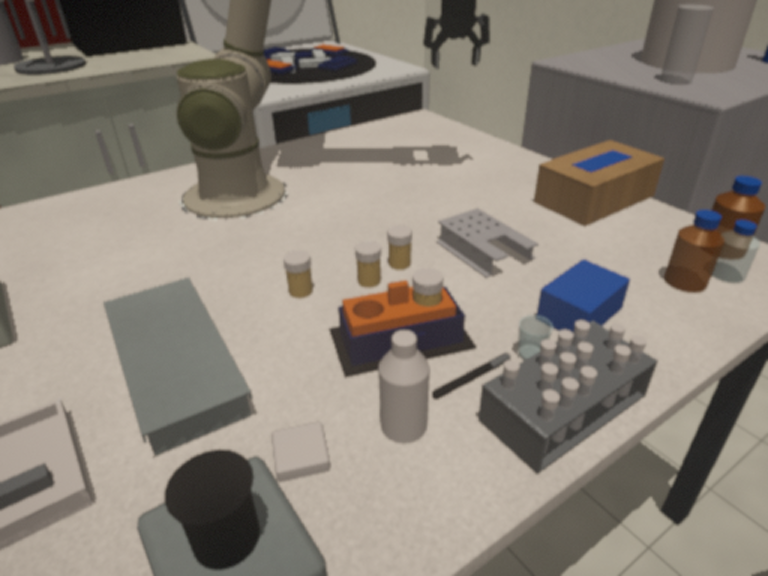

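The top view (shown at 1.5x) has three loose caps at about (301,372), (346,363) and (413,390). The seized cap is at (350,257), the stand's slot opens upward (+x), and the shelf is at (553,348). The scene view confirms three upright bottles, with the adapter's keyed end towards +y.

Run:
```python
from h import *
p=ctrl.capture("top"); im=p["img"]
hsv=cv2.cvtColor(im,cv2.COLOR_RGB2HSV)
def rect(mask,box,z,n):
    m=np.zeros(mask.shape,np.uint8); l,t,r,b=box; m[t:b,l:r]=mask[t:b,l:r]
    m=cv2.morphologyEx(m,cv2.MORPH_OPEN,np.ones((3,3),np.uint8))
    c=max(cv2.findContours(m,0,2)[0],key=cv2.contourArea)
    pts=np.array([onz(p,q[0],z)[:2] for q in c],np.float32)
    (cx,cy),wh,a=cv2.minAreaRect(pts); print(n,np.round((cx,cy)),np.round(wh),round(a,1))
    print(np.round(cv2.boxPoints(((cx,cy),wh,a))).tolist())
H,S,V=[hsv[...,i].astype(int) for i in range(3)]
for n,uv in dict(shelf=(368,232),stand=(140,245),stand2=(126,205),bg=(300,300),cap=(275,260),cap3=(201,248),scap=(233,171),orange=(282,190)).items(): print(n,hsv[uv[1],uv[0]])
rect(((H<20)&(S>150)&(V>100)).astype(np.uint8)*255,(205,145,300,215),70,"adapter")
rect(((H>40)&(H<150)).astype(np.uint8)*255,(330,160,405,300),50,"shelf")
rect(((H>130)).astype(np.uint8)*255,(110,180,172,265),40,"stand")
for n in ("bottle_1","bottle_stuck"):
  for d in ctrl.boxes_of(n,p)[:6]:
    l,t,w,h=d["extent"]; print(n,round(d["score"],2),np.round(d["extent"]),np.round(onz(p,(l+w/2,t+h/2),70 if n=="bottle_1" else 106)))
for (u,v,z) in((201,248,70),(231,242,70),(275,260,70),(233,171,106)):
    g=np.zeros(H.shape,np.uint8); cv2.circle(g,(u,v),14,255,-1)
    m=((S<30)&(V>150)&(g>0)); ys,xs=np.nonzero(m); print(len(xs),xs.mean(),ys.mean(),np.round(onz(p,(xs.mean(),ys.mean()),z)))
```

```text
shelf [ 45   9 109]
stand [  0  17 139]
stand2 [  0  17 139]
bg [ 12  41 174]
cap [ 13  30 180]
cap3 [  9  33 179]
scap [ 13  23 181]
orange [137  55  42]
adapter [632.   9.] [158.  68.] 71.7
[[575.0, -55.0], [639.0, -76.0], [689.0, 73.0], [624.0, 95.0]]
shelf [ 368. -241.] [17. 17.] 89.9
[[360.0, -249.0], [377.0, -249.0], [377.0, -232.0], [360.0, -232.0]]Traceback (most recent call last):
  File "<stdin>", line 15, in <module>
  File "<stdin>", line 7, in rect
ValueError: max() iterable argument is empty
```

Run:
```python
from h import *
p=ctrl.capture("top"); im=p["img"]
hsv=cv2.cvtColor(im,cv2.COLOR_RGB2HSV)
H,S,V=[hsv[...,i].astype(int) for i in range(3)]
def rect(mask,box,z,n):
    m=np.zeros(mask.shape,np.uint8); l,t,r,b=box; m[t:b,l:r]=mask[t:b,l:r]*255
    m=cv2.morphologyEx(m,cv2.MORPH_OPEN,np.ones((3,3),np.uint8))
    c=max(cv2.findContours(m,0,2)[0],key=cv2.contourArea)
    pts=np.array([onz(p,q[0],z)[:2] for q in c],np.float32)
    (cx,cy),wh,a=cv2.minAreaRect(pts); print(n,np.round((cx,cy)),np.round(wh),round(a,1),np.round(cv2.boxPoints(((cx,cy),wh,a))).tolist())
rect((S<25)&(V>95)&(V<125),(330,160,405,300),50,"shelf")
rect((S<26)&(V>125)&(V<152),(110,180,172,265),40,"stand")
for n in ("bottle_1","bottle_stuck"):
  for d in ctrl.boxes_of(n,p)[:6]:
    l,t,w,h=d["extent"]; print(n,round(d["score"],2),np.round(d["extent"]),np.round(onz(p,(l+w/2,t+h/2),60 if n=="bottle_1" else 98)))
for (u,v,z) in((201,248,70),(231,242,70),(275,260,70),(233,171,106)):
    g=np.zeros(H.shape,np.uint8); cv2.circle(g,(u,v),13,255,-1)
    m=((S<37)&(V>172)&(g>0)); ys,xs=np.nonzero(m); print(len(xs),xs.mean(),ys.mean(),np.round(onz(p,(xs.mean(),ys.mean()),z)))
save(p,"c1.png",(110,160,300,280),4)
```

```text
shelf [ 495. -284.] [129. 298.] 86.3 [[342.0, -339.0], [639.0, -358.0], [648.0, -229.0], [350.0, -210.0]]
stand [515. 293.] [ 97. 167.] 87.0 [[429.0, 250.0], [596.0, 241.0], [601.0, 337.0], [434.0, 346.0]]
bottle_1 0.82 [224. 232.  17.  17.] [474.  54.  60.]
bottle_1 0.74 [263. 247.  23.  27.] [426. -50.  60.]
bottle_1 0.63 [192. 236.  21.  21.] [461. 128.  60.]
bottle_1 0.35 [218. 155.  64.  43.] [636.   9.  60.]
bottle_stuck 0.71 [225. 161.  17.  23.] [642.  48.  98.]
167 199.69461077844312 245.8682634730539 [462. 134.  70.]
196 230.0408163265306 240.1887755102041 [476.  59.  70.]
217 276.91705069124424 257.963133640553 [432. -56.  70.]
181 232.95580110497238 170.14364640883977 [645.  50. 106.]
```

View pics/c1.png

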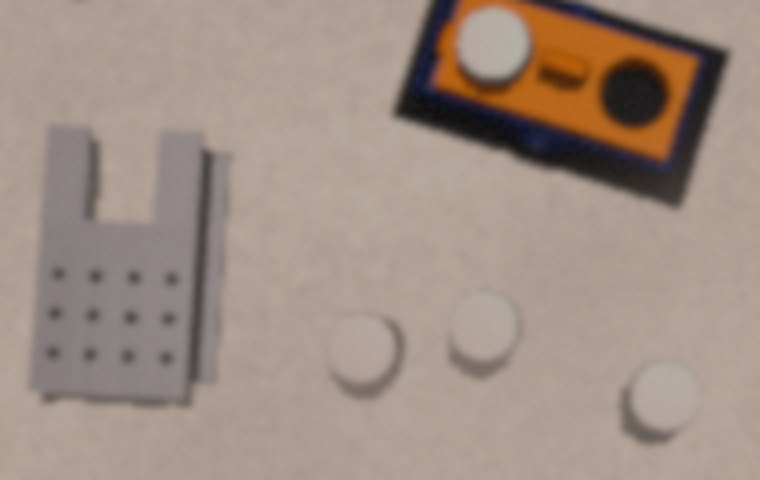

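The crop puts the caps at full-image pixels (201,246.5), (231,241), (276,259) and (233,171). The key nose is on the left (+y) end, and the stand's slot opens towards +x. First I move above the seized bottle.

```bash
cat >> h.py <<'E'
def pose():
    s=ctrl.sense(); w,x,y,z=s["ee_rot"]; R=Ro.from_quat([x,y,z,w]); return s,R
def down(head):  # tool y heading in deg, z down
    h=np.radians(head); y=np.array([np.cos(h),np.sin(h),0]); z=np.array([0,0,-1.]); return Ro.from_matrix(np.c_[np.cross(y,z),y,z])
def plan(pos,head,N,start=None):
    "constant row (dx,dy,dz,ax,ay,az) that brings TCP to pos in N rows"
    if start is None:
        s,R=pose(); p0=np.array(s["eef_pos"])
    else: p0=np.array(start[0],float);R=down(start[1])
    c=[R.inv()*down(head),R.inv()*down(head+180)]
    rel=min(c,key=lambda r:r.magnitude()) ; a=rel.as_rotvec()/N
    rel=R.inv()*down(head); a=rel.as_rotvec()/N
    M=sum(Ro.from_rotvec(k*a).as_matrix() for k in range(N))
    d=np.linalg.solve(M,R.inv().apply(np.array(pos)-p0))/1000
    print("N",N,"row",np.round(np.r_[d,a],4).tolist(),"rowlen",round(np.linalg.norm(d)*1000,1),"turn",round(np.degrees(np.linalg.norm(a)),1))
def st():
    s,R=pose(); y=R.as_matrix()[:,1]; z=R.as_matrix()[:,2]
    print("t",round(s["time_s"],2),"tcp",np.round(s["eef_pos"],1),"head",round(np.degrees(np.arctan2(y[1],y[0])),2),"tilt",round(np.degrees(np.arccos(-z[2])),2),"F",np.round(s["force"],1),"grip",round(s["grip_width"],3),round(s["grip_force"],1),"q6",round(s["joints"][5],2))
E
python3 -c "
from h import *
st(); plan((645,48,190),-18,17)"
```

```text
t 1.4 tcp [176.  494.6 231.3] head 70.42 tilt 0.0 F [ 0.1 -0.2  0.2] grip 1.001 0.0 q6 -0.22
N 17 row [-0.0402, 0.0127, 0.0024, 0.0, -0.0, 0.0908] rowlen 42.2 turn 5.2
```

send_rows:
  targets:
    - [-0.7,-0.0402,0.0127,0.0024,0,0,0.0908]
    - [-0.7,-0.0402,0.0127,0.0024,0,0,0.0908]
    - [-0.7,-0.0402,0.0127,0.0024,0,0,0.0908]
    - [-0.7,-0.0402,0.0127,0.0024,0,0,0.0908]
    - [-0.7,-0.0402,0.0127,0.0024,0,0,0.0908]
    - [-0.7,-0.0402,0.0127,0.0024,0,0,0.0908]
    - [-0.7,-0.0402,0.0127,0.0024,0,0,0.0908]
    - [-0.7,-0.0402,0.0127,0.0024,0,0,0.0908]
    - [-0.7,-0.0402,0.0127,0.0024,0,0,0.0908]
    - [-0.7,-0.0402,0.0127,0.0024,0,0,0.0908]

```text
time_s: 2.65
eef_pos: [544.7, 318.5, 207.0]
ee_rot: [-0.0, 0.586, 0.81, -0.0]
force: [-0.0, 1.5, 0.1]
grip_width: 0.85
grip_force: 0.0
```

send_rows:
  targets:
    - [-0.7,-0.0402,0.0127,0.0024,0,0,0.0908]
    - [-0.7,-0.0402,0.0127,0.0024,0,0,0.0908]
    - [-0.7,-0.0402,0.0127,0.0024,0,0,0.0908]
    - [-0.7,-0.0402,0.0127,0.0024,0,0,0.0908]
    - [-0.7,-0.0402,0.0127,0.0024,0,0,0.0908]
    - [-0.7,-0.0402,0.0127,0.0024,0,0,0.0908]
    - [-0.7,-0.0402,0.0127,0.0024,0,0,0.0908]
    - [-0.7,0,0,0,0,0,0]
    - [-0.7,0,0,0,0,0,0]
    - [-0.7,0,0,0,0,0,0]

```text
time_s: 3.9
eef_pos: [644.5, 48.5, 190.6]
ee_rot: [-0.0, 0.809, 0.588, 0.0]
force: [-0.4, 0.3, -0.2]
grip_width: 0.845
grip_force: 0.0
```

Run:
```python
from h import *
st(); p=ctrl.capture("wrist"); save(p,"w1.png")
for n,z in (("bottle_stuck",36),("pocket",70),("fin",105)):
  for d in ctrl.landmark_of(n,p)[:2]: print(n,round(d["score"],2),d["point"],np.round(onz(p,d["point"],z)))
  for d in ctrl.boxes_of(n,p)[:1]: print(n,d["extent"])
```

```text
t 3.9 tcp [644.5  48.5 190.6] head -17.92 tilt 0.01 F [-0.4  0.3 -0.2] grip 0.845 0.0 q6 0.21
bottle_stuck 0.79 [250.8, 173.6] [644.  51.  36.]
bottle_stuck 0.33 [371.3, 232.7] [762. -66.  36.]
bottle_stuck [227.9, 162.5, 49.0, 54.9]
pocket [220.0, 142.7, 68.3, 139.3]
fin 0.86 [254.0, 238.0] [633.   6. 105.]
fin [222.2, 141.1, 68.9, 140.4]
```

View pics/w1.png

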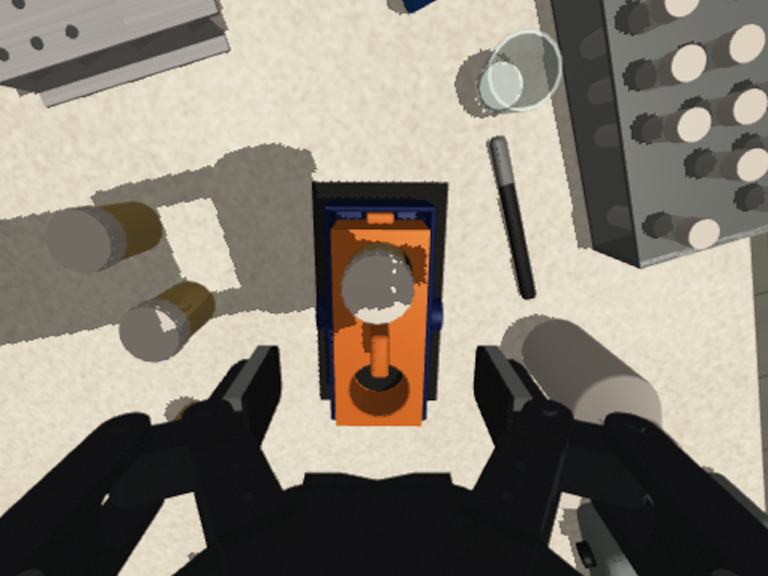

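The wrist view shows the adapter straight up the picture with its key at the top. The seized cap's centre is near full-image pixel (251,190) and the fin near (254,230).

Run:
```python
from h import *
p=ctrl.capture("wrist"); st()
print("cap",onz(p,(251.5,190.5),106)); 
print("key edges top",onz(p,(380/1.5,213/1.5),70),"block end mid", onz(p,(380/1.5,222/1.5),70),"bottom mid",onz(p,(379/1.5,425/1.5),70))
print("fin ends",onz(p,(380/1.5,324/1.5),105),onz(p,(380/1.5,362/1.5),105))
print(proj(p,(645,48,106)), -np.array(p["R"]).T@p["t"])
plan((645,48,76),-18,10)
```

```text
t 4.3 tcp [644.6  47.4 190.5] head -18.01 tilt 0.0 F [ 1.3 -0.2 -0.1] grip 0.85 0.0 q6 0.21
cap [645.31575411  50.83054455 106.        ]
key edges top [658.99882185  86.97170024  70.        ] block end mid [657.2004252   81.38923433  70.        ] bottom mid [608.63469379 -66.85483048  70.        ]
fin ends [639.24045469  26.61501489 105.        ] [631.28813134   1.92992999 105.        ]
[252.14063161 193.4808692 ] [666.41502253 117.30726574 332.32182305]
N 10 row [0.0001, 0.0, 0.0115, 0.0, -0.0, -0.0] rowlen 11.5 turn 0.0
```

send_rows:
  targets:
    - [-0.7,0.003,0.0005,0.016,0,0,0]
    - [-0.7,0,0,0.025,0,0,0]
    - [-0.7,0,0,0.025,0,0,0]
    - [-0.7,0,0,0.02,0,0,0]
    - [-0.7,0,0,0.015,0,0,0]
    - [-0.7,0,0,0.013,0,0,0]
    - [-0.7,0,0,0,0,0,0]
    - [0.4,0,0,0,0,0,0]
    - [0.4,0,0,0,0,0,0]
    - [0.4,0,0,0,0,0,0]
  squeeze: 70

```text
time_s: 5.55
eef_pos: [646.3, 50.1, 77.6]
ee_rot: [0.0, 0.809, 0.588, 0.0]
force: [-3.3, 1.8, 6.4]
grip_width: 0.497
grip_force: 70.6
```

send_rows:
  targets:
    - [0.4,0,0,0,0,0,0]
    - [0.4,0,0,0,0,0,0]
    - [0.4,0,0,0,0,0,0]
    - [0.4,0,0,0,0,0,0]
    - [0.4,0,0,0,0,0,0.14]
    - [0.4,0,0,0,0,0,0.14]
    - [0.4,0,0,0,0,0,0.14]
    - [0.4,0,0,0,0,0,-0.14]
    - [0.4,0,0,0,0,0,-0.14]
    - [0.4,0,0,0,0,0,-0.14]

```text
time_s: 6.8
eef_pos: [646.2, 49.8, 77.6]
ee_rot: [0.0, 0.808, 0.589, 0.0]
force: [-3.1, -0.0, 6.4]
grip_width: 0.492
grip_force: 71.0
```

```bash
python3 -c "
from h import *
st();print(ctrl.sense()['wrist_torque'])"
```

```text
t 6.8 tcp [646.2  49.8  77.6] head -17.8 tilt 0.06 F [-3.1 -0.   6.4] grip 0.492 71.0 q6 0.21
[-0.12129064  0.59778353 -0.32146274]
```

send_rows:
  targets:
    - [0.4,0,0,-0.0006,0,0,0.14]
    - [0.4,0,0,-0.0006,0,0,0.14]
    - [0.4,0,0,-0.0006,0,0,0.14]
    - [0.4,0,0,-0.0006,0,0,0.14]
    - [0.4,0,0,-0.0006,0,0,-0.14]
    - [0.4,0,0,-0.0006,0,0,-0.14]
    - [0.4,0,0,-0.0006,0,0,-0.14]
    - [0.4,0,0,-0.0006,0,0,-0.14]
    - [0.4,0,0,-0.0006,0,0,-0.14]
    - [0.4,0,0,-0.0006,0,0,-0.14]

```text
time_s: 8.05
eef_pos: [645.1, 50.1, 81.6]
ee_rot: [-0.001, 0.718, 0.696, -0.001]
force: [-3.3, -0.6, -3.1]
grip_width: 0.493
grip_force: 71.5
```

send_rows:
  targets:
    - [0.4,0,0,-0.0006,0,0,-0.14]
    - [0.4,0,0,-0.0006,0,0,-0.14]
    - [0.4,0,0,-0.0006,0,0,0.14]
    - [0.4,0,0,-0.0006,0,0,0.14]
    - [0.4,0,0,-0.0006,0,0,0.14]
    - [0.4,0,0,-0.0006,0,0,0.14]
    - [0.4,0,0,-0.0006,0,0,0.14]
    - [0.4,0,0,-0.0006,0,0,0.14]
    - [0.4,0,0,-0.0006,0,0,0.14]
    - [0.4,0,0,-0.0006,0,0,0.14]

```text
time_s: 9.3
eef_pos: [646.2, 49.4, 88.0]
ee_rot: [0.001, 0.941, 0.339, 0.0]
force: [1.8, -3.0, -4.0]
grip_width: 0.495
grip_force: 71.7
```

```bash
python3 -c "
from h import *
st();print(ctrl.sense()['wrist_torque'])
p=ctrl.capture('scene'); save(p,'s1.png',(200,120,360,260),4)
for n in ('bottle_stuck','adapter','pocket'): print(n,[np.round(d['point'],1) for d in ctrl.landmark_of(n,p)[:1]])"
```

```text
t 9.3 tcp [646.2  49.4  88. ] head -50.35 tilt 0.06 F [ 1.8 -3.  -4. ] grip 0.495 71.7 q6 0.78
[-0.4145762  -0.43699374  0.3267017 ]
bottle_stuck [array([282.9, 207.3])]
adapter [array([264.2, 217.8])]
pocket [array([283.5, 200.2])]
```

View pics/s1.png

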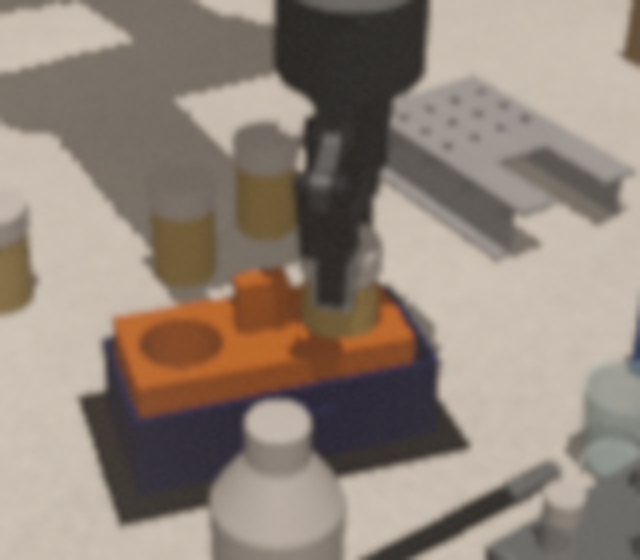

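The adapter is still seated in its bucket (landmark unmoved), and the bottle has visibly risen about 10 mm. I carry on twisting.

send_rows:
  targets:
    - [0.4,0,0,-0.0006,0,0,-0.14]
    - [0.4,0,0,-0.0006,0,0,-0.14]
    - [0.4,0,0,-0.0006,0,0,-0.14]
    - [0.4,0,0,-0.0006,0,0,-0.14]
    - [0.4,0,0,-0.0006,0,0,-0.14]
    - [0.4,0,0,-0.0006,0,0,-0.14]
    - [0.4,0,0,-0.0006,0,0,-0.14]
    - [0.4,0,0,-0.0006,0,0,-0.14]
    - [0.4,0,0,-0.0006,0,0,0.14]
    - [0.4,0,0,-0.0006,0,0,0.14]

```text
time_s: 10.75
eef_pos: [646.0, 49.9, 94.2]
ee_rot: [0.0, 0.72, 0.694, -0.0]
force: [1.5, -2.0, -5.1]
grip_width: 0.489
grip_force: 71.8
```

send_rows:
  targets:
    - [0.4,0,0,-0.0006,0,0,0.14]
    - [0.4,0,0,-0.0006,0,0,0.14]
    - [0.4,0,0,-0.0006,0,0,0.14]
    - [0.4,0,0,-0.0006,0,0,0.14]
    - [0.4,0,0,-0.0006,0,0,0.14]
    - [0.4,0,0,-0.0006,0,0,0.14]
    - [0.4,0,0,-0.0006,0,0,-0.14]
    - [0.4,0,0,-0.0006,0,0,-0.14]
    - [0.4,0,0,-0.0006,0,0,-0.14]
    - [0.4,0,0,-0.0006,0,0,-0.14]

```text
time_s: 12.0
eef_pos: [645.2, 50.4, 99.9]
ee_rot: [-0.001, 0.807, 0.59, -0.001]
force: [-1.9, 1.3, -3.8]
grip_width: 0.49
grip_force: 72.0
```

send_rows:
  targets:
    - [0.4,0,0,-0.0006,0,0,-0.14]
    - [0.4,0,0,-0.0006,0,0,-0.14]
    - [0.4,0,0,-0.0006,0,0,-0.14]
    - [0.4,0,0,-0.0006,0,0,-0.14]
    - [0.4,0,0,-0.0006,0,0,0.14]
    - [0.4,0,0,-0.0006,0,0,0.14]
    - [0.4,0,0,-0.0006,0,0,0.14]
    - [0.4,0,0,-0.0006,0,0,0.14]
    - [0.4,0,0,-0.0006,0,0,0.14]
    - [0.4,0,0,-0.0006,0,0,0.14]

```text
time_s: 13.25
eef_pos: [646.1, 50.2, 106.8]
ee_rot: [-0.0, 0.884, 0.468, 0.0]
force: [-0.3, -0.1, -0.3]
grip_width: 0.495
grip_force: 72.3
```

```bash
python3 -c "
from h import *
st();print(ctrl.sense()['wrist_torque'])
p=ctrl.capture('scene'); save(p,'s2.png',(200,120,360,260),4)
for n in ('bottle_stuck','adapter','fin'): print(n,[np.round(d['point'],1) for d in ctrl.landmark_of(n,p)[:1]])"
```

```text
t 13.25 tcp [646.1  50.2 106.8] head -34.17 tilt 0.03 F [-0.3 -0.1 -0.3] grip 0.495 72.3 q6 0.49
[ 0.01637518 -0.03633236 -0.04090957]
bottle_stuck [array([283.8, 202.6])]
adapter [array([265.5, 217. ])]
fin [array([264.7, 187.8])]
```

The grip has let go: the force is near zero and the adapter is unmoved. I lift clear and plan the carry to the shelf.

send_rows:
  targets:
    - [0.4,0,0,-0.003,0,0,0]
    - [0.4,0,0,-0.005,0,0,0]
    - [0.4,0,0,-0.008,0,0,0]
    - [0.4,0,0,-0.01,0,0,0]
    - [0.4,0,0,-0.014,0,0,0]
    - [0.4,0,0,-0.015,0,0,0]
    - [0.4,0,0,-0.015,0,0,0]
    - [0.4,0,0,-0.015,0,0,0]
    - [0.4,0,0,-0.01,0,0,0]
    - [0.4,0,0,0,0,0,0]

```text
time_s: 14.7
eef_pos: [646.2, 50.0, 202.3]
ee_rot: [0.0, 0.883, 0.469, 0.001]
force: [-0.5, -0.5, -0.8]
grip_width: 0.493
grip_force: 72.3
```

```bash
python3 -c "
from h import *
st(); plan((585,-290,170),-93.6,9)
p=ctrl.capture('scene'); save(p,'s3.png')
for n in ('bottle_stuck','adapter','fin'): print(n,[np.round(d['point'],1) for d in ctrl.landmark_of(n,p)[:1]])"
```

```text
t 14.7 tcp [646.2  50.  202.3] head -34.06 tilt 0.07 F [-0.5 -0.5 -0.8] grip 0.493 72.3 q6 0.49
N 9 row [-0.0256, 0.0309, 0.0036, 0.0001, -0.0001, 0.1155] rowlen 40.3 turn 6.6
bottle_stuck [array([287.3, 165.1])]
adapter [array([265., 220.])]
fin [array([263.8, 187.2])]
```

View pics/s3.png

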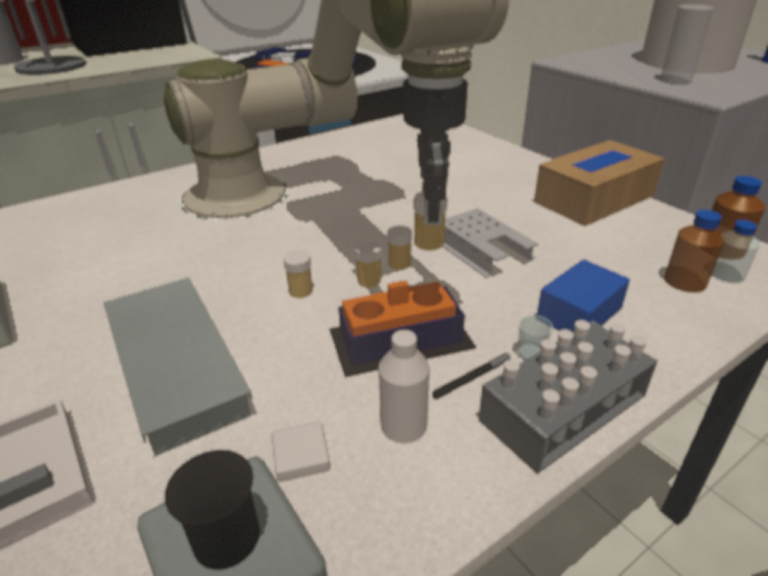

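The seized bottle hangs upright in the gripper at (430,225), the adapter is seated, and the loose bottles haven't moved.

send_rows:
  targets:
    - [0.4,-0.0256,0.0309,0.0036,0,0,0.1155]
    - [0.4,-0.0256,0.0309,0.0036,0,0,0.1155]
    - [0.4,-0.0256,0.0309,0.0036,0,0,0.1155]
    - [0.4,-0.0256,0.0309,0.0036,0,0,0.1155]
    - [0.4,-0.0256,0.0309,0.0036,0,0,0.1155]
    - [0.4,-0.0256,0.0309,0.0036,0,0,0.1155]
    - [0.4,-0.0256,0.0309,0.0036,0,0,0.1155]
    - [0.4,-0.0256,0.0309,0.0036,0,0,0.1155]
    - [0.4,-0.0256,0.0309,0.0036,0,0,0.1155]
    - [0.4,0,0,0,0,0,0]

```text
time_s: 16.15
eef_pos: [583.4, -291.9, 168.3]
ee_rot: [-0.0, 0.999, -0.034, -0.001]
force: [-0.4, 0.1, 0.5]
grip_width: 0.492
grip_force: 72.3
```

```bash
python3 -c "
from h import *
st(); plan((585,-290,92.5),-93.6,6)
p=ctrl.capture('wrist')
for n,z in (('row',50),('shelf',0)):
  for d in ctrl.landmark_of(n,p)[:1]: print(n,d['score'],np.round(onz(p,d['point'],z)))
save(p,'w2.png',s=1.2)"
```

```text
t 16.15 tcp [ 583.4 -291.9  168.3] head -93.86 tilt 0.09 F [-0.4  0.1  0.5] grip 0.492 72.3 q6 1.0
N 6 row [0.0003, -0.0003, 0.0126, -0.0001, 0.0002, -0.0008] rowlen 12.6 turn 0.0
```

View pics/w2.png

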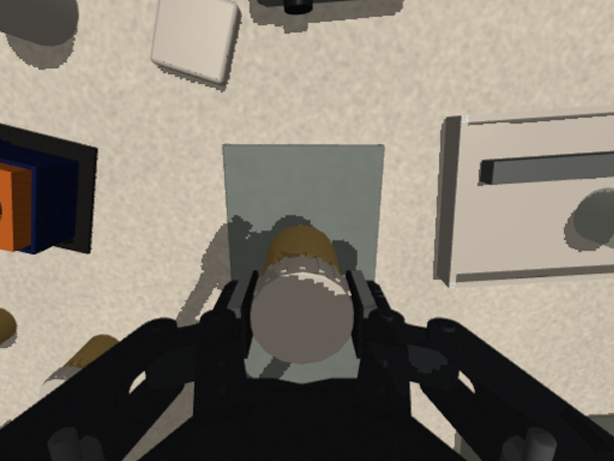

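send_rows:
  targets:
    - [0.4,0.0016,-0.002,0.02,0,0,0]
    - [0.4,0,0,0.02,0,0,0]
    - [0.4,0,0,0.015,0,0,0]
    - [0.4,0,0,0.01,0,0,0]
    - [0.4,0,0,0.006,0,0,0]
    - [0.4,0,0,0.004,0,0,0]
    - [0.4,0,0,0,0,0,0]
    - [0.2,0,0,0,0,0,0]
    - [-0.3,0,0,0,0,0,0]
    - [-0.6,0,0,0,0,0,0]

```text
time_s: 17.55
eef_pos: [586.8, -288.1, 94.4]
ee_rot: [0.0, 0.999, -0.032, 0.0]
force: [0.0, -0.5, -0.5]
grip_width: 0.799
grip_force: 0.0
```

send_rows:
  targets:
    - [-0.6,0,0,0,0,0,0]
    - [-0.6,0,0,-0.01,0,0,0]
    - [-0.6,0,0,-0.02,0,0,0]
    - [-0.6,0,0,-0.03,0,0,0]
    - [-0.6,0,0,-0.03,0,0,0]
    - [-0.6,0,0,0,0,0,0]
    - [-0.6,0,0,0,0,0,0]
    - [-0.6,0,0,0,0,0,0]
    - [-0.6,0,0,0,0,0,0]
    - [-0.6,0,0,0,0,0,0]

```text
time_s: 18.8
eef_pos: [586.6, -287.9, 183.8]
ee_rot: [-0.0, 0.999, -0.032, -0.0]
force: [0.3, -0.1, -0.3]
grip_width: 0.797
grip_force: 0.0
```

```bash
cat >> h.py <<'E'
def caps(n="bottle_1",z=35):
    p=ctrl.capture("top")
    for d in ctrl.boxes_of(n,p)[:6]:
        l,t,w,h=d["extent"]; print(n,round(d["score"],2),np.round(d["extent"]),np.round(onz(p,(l+w/2,t+h/2),z)))
    for d in ctrl.landmark_of(n,p)[:6]: print("lm",round(d["score"],2),np.round(onz(p,d["point"],0)))
    return p
E
python3 -c "
from h import *
st(); plan((429,-54,140),-93.6,7)
caps()"
```

```text
t 18.8 tcp [ 586.6 -287.9  183.8] head -93.63 tilt 0.03 F [ 0.3 -0.1 -0.3] grip 0.797 0.0 q6 1.0
N 7 row [-0.0246, -0.0319, 0.0063, -0.0, 0.0001, -0.0001] rowlen 40.8 turn 0.0
bottle_1 0.8 [268. 250.  13.  19.] [426. -52.  35.]
bottle_1 0.63 [225. 234.  19.  16.] [470.  51.  35.]
lm 0.75 [428. -50.   0.]
lm 0.51 [462. 133.   0.]
```

send_rows:
  targets:
    - [-0.6,-0.0246,-0.0319,0.0,0,0,0]
    - [-0.6,-0.0246,-0.0319,0.006,0,0,0]
    - [-0.6,-0.0246,-0.0319,0.007,0,0,0]
    - [-0.6,-0.0246,-0.0319,0.007,0,0,0]
    - [-0.6,-0.0246,-0.0319,0.007,0,0,0]
    - [-0.6,-0.0246,-0.0319,0.007,0,0,0]
    - [-0.6,-0.0246,-0.0319,0.007,0,0,0]
    - [-0.6,0,0,0,0,0,0]
    - [-0.6,0,0,0,0,0,0]
    - [-0.6,0,0,0,0,0,0]

```text
time_s: 20.2
eef_pos: [429.6, -55.0, 143.3]
ee_rot: [0.0, 0.999, -0.032, 0.0]
force: [-0.2, -0.9, 0.3]
grip_width: 0.803
grip_force: 0.0
```

```bash
cat >> h.py <<'E'
def wcap():
    "cap-top centres in the wrist picture (grey-white discs), by network box plus landmark"
    p=ctrl.capture("wrist")
    for d in ctrl.landmark_of("bottle_1",p)[:4]: print("lm",round(d["score"],2),np.round(d["point"]),np.round(onz(p,d["point"],0)))
    for d in ctrl.boxes_of("bottle_1",p)[:4]: print("box",round(d["score"],2),np.round(d["extent"]))
    return p
E
python3 -c "
from h import *
st(); p=wcap(); save(p,'w3.png',s=1.2)"
```

```text
t 20.2 tcp [429.6 -55.  143.3] head -93.67 tilt 0.04 F [-0.2 -0.9  0.3] grip 0.803 0.0 q6 1.24
lm 0.87 [ 79. 162.] [459. 130.   0.]
lm 0.81 [251. 180.] [427. -55.   0.]
lm 0.61 [145. 142.] [476.  55.   0.]
box 0.88 [228. 160.  53.  59.]
box 0.82 [  1. 143.  96.  60.]
box 0.68 [ 83. 123.  81.  58.]
```

View pics/w3.png

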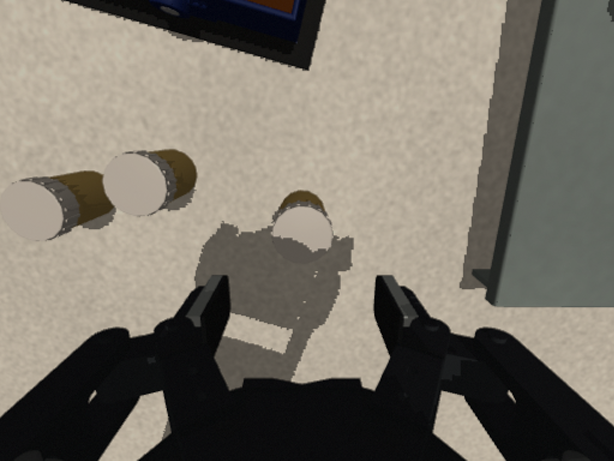

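Three discs: the target's cap is at (302,230) in the 1.2x view, with the other two at (135,184) and (35,210). The network fixes agree with the top view.

send_rows:
  targets:
    - [-0.6,0,0,0.02,0,0,0]
    - [-0.6,0,0,0.03,0,0,0]
    - [-0.6,0,0,0.03,0,0,0]
    - [-0.6,0,0,0.02,0,0,0]
    - [-0.6,0,0,0.015,0,0,0]
    - [-0.6,0,0,0.008,0,0,0]
    - [-0.6,0,0,0,0,0,0]
    - [0.4,0,0,0,0,0,0]
    - [0.4,0,0,0,0,0,0]
    - [0.4,0,0,0,0,0,0]
  squeeze: 40

```text
time_s: 21.6
eef_pos: [429.4, -54.4, 20.7]
ee_rot: [0.0, 0.999, -0.032, 0.001]
force: [0.3, -0.2, 6.1]
grip_width: 0.495
grip_force: 39.8
```

send_rows:
  targets:
    - [0.4,0,0,0,0,0,0]
    - [0.4,0,0,-0.01,0,0,0]
    - [0.4,0,0,-0.02,0,0,0]
    - [0.4,0,0,-0.03,0,0,0]
    - [0.4,0,0,-0.03,0,0,0]
    - [0.4,0,0,-0.03,0,0,0]
    - [0.4,0,0,0,0,0,0]
    - [0.4,0,0,0,0,0,0]
    - [0.4,0,0,0,0,0,0]
    - [0.4,0,0,0,0,0,0]

```text
time_s: 22.85
eef_pos: [428.7, -54.1, 139.5]
ee_rot: [-0.0, 0.999, -0.032, -0.001]
force: [-0.2, 0.7, -1.0]
grip_width: 0.498
grip_force: 40.7
```

```bash
python3 -c "
from h import *
st(); plan((525,-286,130),-93.6,7); p=ctrl.capture('scene')
for d in ctrl.landmark_of('bottle_1',p)[:6]: print(round(d['score'],2),np.round(d['point']))"
```

```text
t 22.85 tcp [428.7 -54.1 139.5] head -93.63 tilt 0.08 F [-0.2  0.7 -1. ] grip 0.498 40.7 q6 1.24
N 7 row [0.0158, 0.0322, 0.0013, -0.0001, 0.0002, -0.0001] rowlen 35.9 turn 0.0
0.91 [246. 186.]
0.85 [270. 177.]
0.57 [195. 155.]
```

send_rows:
  targets:
    - [0.4,0.0158,0.0322,0.0013,0,0,0]
    - [0.4,0.0158,0.0322,0.0013,0,0,0]
    - [0.4,0.0158,0.0322,0.0013,0,0,0]
    - [0.4,0.0158,0.0322,0.0013,0,0,0]
    - [0.4,0.0158,0.0322,0.0013,0,0,0]
    - [0.4,0.0158,0.0322,0.0013,0,0,0]
    - [0.4,0.0158,0.0322,0.0013,0,0,0]
    - [0.4,0,0,0.01,0,0,0]
    - [0.4,0,0,0.015,0,0,0]
    - [0.4,0,0,0.012,0,0,0]

```text
time_s: 24.2
eef_pos: [524.7, -285.2, 92.7]
ee_rot: [-0.001, 1.0, -0.031, -0.001]
force: [-0.1, 0.0, -0.1]
grip_width: 0.497
grip_force: 40.8
```

send_rows:
  targets:
    - [0.4,0,0,0.01,0,0,0]
    - [0.4,0,0,0.007,0,0,0]
    - [0.4,0,0,0.004,0,0,0]
    - [0.4,0,0,0,0,0,0]
    - [0.4,0,0,0,0,0,0]
    - [0.2,0,0,0,0,0,0]
    - [-0.3,0,0,0,0,0,0]
    - [-0.6,0,0,0,0,0,0]
    - [-0.6,0,0,0,0,0,0]
    - [-0.6,0,0,-0.01,0,0,0]

```text
time_s: 25.45
eef_pos: [524.8, -286.0, 82.8]
ee_rot: [-0.0, 0.999, -0.032, -0.001]
force: [-0.5, -1.0, -0.2]
grip_width: 0.801
grip_force: 0.0
```

send_rows:
  targets:
    - [-0.6,0,0,-0.03,0,0,0]
    - [-0.6,0,0,-0.04,0,0,0]
    - [-0.6,0,0,-0.03,0,0,0]
    - [-0.6,0,0,0,0,0,0]
    - [-0.6,0,0,0,0,0,0]
    - [-0.6,0,0,0,0,0,0]
    - [-0.6,0,0,0,0,0,0]
    - [-0.6,0,0,0,0,0,0]
    - [-0.6,0,0,0,0,0,0]
    - [-0.6,0,0,0,0,0,0]

```text
time_s: 26.7
eef_pos: [525.1, -286.2, 183.0]
ee_rot: [-0.0, 0.999, -0.032, 0.0]
force: [-0.2, 0.3, -0.1]
grip_width: 0.8
grip_force: 0.0
```

```bash
python3 -c "
from h import *
st(); plan((475,56,150),-48.6,9); p=caps(); save(p,'t2.png')"
```

```text
t 26.7 tcp [ 525.1 -286.2  183. ] head -93.62 tilt 0.0 F [-0.2  0.3 -0.1] grip 0.8 0.0 q6 0.94
N 9 row [0.0055, -0.039, 0.0037, 0.0, -0.0, -0.0873] rowlen 39.6 turn 5.0
bottle_1 0.76 [193. 238.  20.  21.] [456. 131.  35.]
bottle_1 0.66 [223. 233.  18.  18.] [471.  56.  35.]
lm 0.72 [471.  55.   0.]
lm 0.58 [627.  -0.   0.]
lm 0.54 [464. 134.   0.]
```

View pics/t2.png

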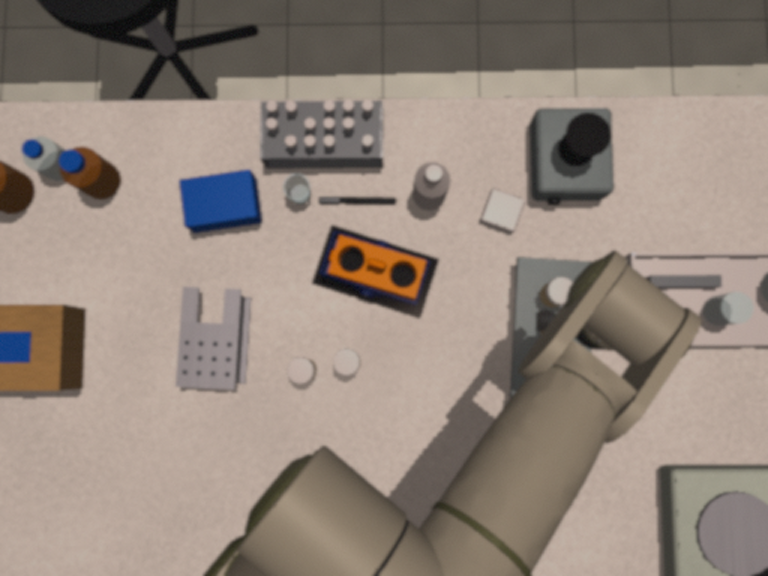

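The adapter now sits empty in its bucket, and two bottles remain at (301,371) and (346,362). The placed cap shows at (559,291).

send_rows:
  targets:
    - [-0.6,0.0055,-0.039,0.0037,0,0,-0.0873]
    - [-0.6,0.0055,-0.039,0.0037,0,0,-0.0873]
    - [-0.6,0.0055,-0.039,0.0037,0,0,-0.0873]
    - [-0.6,0.0055,-0.039,0.0037,0,0,-0.0873]
    - [-0.6,0.0055,-0.039,0.0037,0,0,-0.0873]
    - [-0.6,0.0055,-0.039,0.0037,0,0,-0.0873]
    - [-0.6,0.0055,-0.039,0.0037,0,0,-0.0873]
    - [-0.6,0.0055,-0.039,0.0037,0,0,-0.0873]
    - [-0.6,0.0055,-0.039,0.0037,0,0,-0.0873]
    - [-0.6,0,0,0,0,0,0]

```text
time_s: 28.1
eef_pos: [473.9, 57.3, 149.7]
ee_rot: [-0.0, 0.935, 0.355, -0.0]
force: [0.6, -0.6, 0.3]
grip_width: 0.801
grip_force: 0.0
```

```bash
python3 -c "
from h import *
st(); wcap(); plan((474,56,20),-48.6,6)"
```

```text
t 28.1 tcp [473.9  57.3 149.7] head -48.43 tilt 0.03 F [ 0.6 -0.6  0.3] grip 0.801 0.0 q6 0.72
lm 0.65 [502. 346.] [ 524. -366.    0.]
lm 0.59 [194. 142.] [461. 129.   0.]
lm 0.56 [253. 176.] [476.  56.   0.]
box 0.86 [151. 124.  64.  53.]
box 0.61 [228. 157.  52.  61.]
box 0.56 [494. 334.  18.  21.]
N 6 row [-0.0001, -0.0003, 0.0217, 0.0001, -0.0001, -0.0002] rowlen 21.7 turn 0.0
```

send_rows:
  targets:
    - [-0.6,0,0,0.02,0,0,0]
    - [-0.6,0,0,0.03,0,0,0]
    - [-0.6,0,0,0.03,0,0,0]
    - [-0.6,0,0,0.025,0,0,0]
    - [-0.6,0,0,0.016,0,0,0]
    - [-0.6,0,0,0.008,0,0,0]
    - [-0.6,0,0,0,0,0,0]
    - [0.4,0,0,0,0,0,0]
    - [0.4,0,0,0,0,0,0]
    - [0.4,0,0,0,0,0,0]

```text
time_s: 29.5
eef_pos: [475.4, 55.6, 21.4]
ee_rot: [0.0, 0.935, 0.353, 0.001]
force: [-1.1, 0.6, 6.2]
grip_width: 0.496
grip_force: 39.9
```

send_rows:
  targets:
    - [0.4,0,0,0,0,0,0]
    - [0.4,0,0,-0.01,0,0,0]
    - [0.4,0,0,-0.02,0,0,0]
    - [0.4,0,0,-0.03,0,0,0]
    - [0.4,0,0,-0.03,0,0,0]
    - [0.4,0,0,-0.03,0,0,0]
    - [0.4,0,0,0,0,0,0]
    - [0.4,0,0,0,0,0,0]
    - [0.4,0,0,0,0,0,0]
    - [0.4,0,0,0,0,0,0]

```text
time_s: 30.75
eef_pos: [474.6, 55.7, 140.1]
ee_rot: [-0.0, 0.935, 0.353, -0.001]
force: [0.2, -1.0, -0.5]
grip_width: 0.498
grip_force: 40.8
```

```bash
python3 -c "
from h import *
st(); plan((465,-282,130),-93.6,9)"
```

```text
t 30.75 tcp [474.6  55.7 140.1] head -48.61 tilt 0.08 F [ 0.2 -1.  -0.5] grip 0.498 40.8 q6 0.72
N 9 row [-0.0151, 0.0354, 0.0011, -0.0001, 0.0001, 0.0872] rowlen 38.5 turn 5.0
```

send_rows:
  targets:
    - [0.4,-0.0151,0.0354,0.0,0,0,0.0872]
    - [0.4,-0.0151,0.0354,0.0,0,0,0.0872]
    - [0.4,-0.0151,0.0354,0.0,0,0,0.0872]
    - [0.4,-0.0151,0.0354,0.0,0,0,0.0872]
    - [0.4,-0.0151,0.0354,0.0,0,0,0.0872]
    - [0.4,-0.0151,0.0354,0.0,0,0,0.0872]
    - [0.4,-0.0151,0.0354,0.0,0,0,0.0872]
    - [0.4,-0.0151,0.0354,0.0,0,0,0.0872]
    - [0.4,-0.0151,0.0354,0.0,0,0,0.0872]
    - [0.4,0,0,0.0,0,0,0]

```text
time_s: 32.0
eef_pos: [464.0, -283.7, 140.2]
ee_rot: [-0.0, 0.999, -0.033, -0.0]
force: [0.6, -0.1, -1.2]
grip_width: 0.496
grip_force: 40.9
```

```bash
python3 -c "
from h import *
st(); plan((465,-282,72.5),-93.6,6)
plan((463,131,170),-93.6,10,start=((465,-282,170),-93.6))"
```

```text
t 32.0 tcp [ 464.  -283.7  140.2] head -93.78 tilt 0.03 F [ 0.6 -0.1 -1.2] grip 0.496 40.9 q6 0.87
N 6 row [0.0002, -0.0003, 0.0113, -0.0, 0.0001, -0.0005] rowlen 11.3 turn 0.0
N 10 row [-0.0028, -0.0412, 0.0, 0.0, 0.0, 0.0] rowlen 41.3 turn 0.0
```

send_rows:
  targets:
    - [0.4,0.001,-0.002,0.015,0,0,0]
    - [0.4,0,0,0.02,0,0,0]
    - [0.4,0,0,0.015,0,0,0]
    - [0.4,0,0,0.01,0,0,0]
    - [0.4,0,0,0.005,0,0,0]
    - [0.4,0,0,0.0025,0,0,0]
    - [0.4,0,0,0,0,0,0]
    - [0.4,0,0,0,0,0,0]
    - [0.2,0,0,0,0,0,0]
    - [-0.3,0,0,0,0,0,0]

```text
time_s: 33.25
eef_pos: [466.1, -280.0, 73.4]
ee_rot: [0.0, 1.0, -0.031, 0.0]
force: [-0.2, 0.0, 0.3]
grip_width: 0.651
grip_force: 0.0
```

send_rows:
  targets:
    - [-0.6,0,0,0,0,0,0]
    - [-0.6,0,0,0,0,0,0]
    - [-0.6,0,0,-0.01,0,0,0]
    - [-0.6,0,0,-0.03,0,0,0]
    - [-0.6,0,0,-0.03,0,0,0]
    - [-0.6,0,0,-0.03,0,0,0]
    - [-0.6,0,0,0,0,0,0]
    - [-0.6,0,0,0,0,0,0]
    - [-0.6,0,0,0,0,0,0]
    - [-0.6,0,0,0,0,0,0]

```text
time_s: 34.5
eef_pos: [465.8, -279.7, 172.6]
ee_rot: [-0.0, 1.0, -0.031, -0.0]
force: [-0.5, -0.7, 0.2]
grip_width: 0.802
grip_force: 0.0
```

send_rows:
  targets:
    - [-0.6,-0.0028,-0.0412,0,0,0,0]
    - [-0.6,-0.0028,-0.0412,0,0,0,0]
    - [-0.6,-0.0028,-0.0412,0,0,0,0]
    - [-0.6,-0.0028,-0.0412,0,0,0,0]
    - [-0.6,-0.0028,-0.0412,0,0,0,0]
    - [-0.6,-0.0028,-0.0412,0,0,0,0]
    - [-0.6,-0.0028,-0.0412,0,0,0,0]
    - [-0.6,-0.0028,-0.0412,0,0,0,0]
    - [-0.6,-0.0028,-0.0412,0,0,0,0]
    - [-0.6,-0.0028,-0.0412,0,0,0,0]

```text
time_s: 35.75
eef_pos: [463.5, 134.4, 173.0]
ee_rot: [0.0, 1.0, -0.031, -0.0]
force: [-0.3, -0.8, -0.3]
grip_width: 0.8
grip_force: 0.0
```

```bash
python3 -c "
from h import *
wcap(); st(); plan((461,130,20),-93.6,6)"
```

```text
lm 0.68 [254. 174.] [460. 132.   0.]
box 0.66 [232. 156.  49.  57.]
box 0.65 [295.   3. 202.  46.]
t 35.9 tcp [463.4 134.2 172.9] head -93.41 tilt 0.03 F [-0.4 -0.3 -0.6] grip 0.793 0.0 q6 1.67
N 6 row [-0.0004, 0.0007, 0.0255, 0.0, 0.0001, 0.0005] rowlen 25.5 turn 0.0
```

send_rows:
  targets:
    - [-0.6,-0.0025,0.0025,0.03,0,0,0]
    - [-0.6,0,0,0.035,0,0,0]
    - [-0.6,0,0,0.035,0,0,0]
    - [-0.6,0,0,0.025,0,0,0]
    - [-0.6,0,0,0.017,0,0,0]
    - [-0.6,0,0,0.01,0,0,0]
    - [-0.6,0,0,0,0,0,0]
    - [0.4,0,0,0,0,0,0]
    - [0.4,0,0,0,0,0,0]
    - [0.4,0,0,0,0,0,0]

```text
time_s: 37.15
eef_pos: [461.6, 130.7, 21.9]
ee_rot: [-0.0, 1.0, -0.031, 0.001]
force: [-0.3, 0.2, 5.7]
grip_width: 0.505
grip_force: 39.8
```

send_rows:
  targets:
    - [0.4,0,0,0,0,0,0]
    - [0.4,0,0,-0.01,0,0,0]
    - [0.4,0,0,-0.02,0,0,0]
    - [0.4,0,0,-0.03,0,0,0]
    - [0.4,0,0,-0.03,0,0,0]
    - [0.4,0,0,-0.03,0,0,0]
    - [0.4,0,0,0,0,0,0]
    - [0.4,0,0,0,0,0,0]
    - [0.4,0,0,0,0,0,0]
    - [0.4,0,0,0,0,0,0]

```text
time_s: 38.4
eef_pos: [460.8, 130.7, 140.5]
ee_rot: [0.0, 1.0, -0.031, -0.001]
force: [0.5, -0.4, -0.8]
grip_width: 0.499
grip_force: 40.7
```

```bash
python3 -c "
from h import *
st(); plan((405,-278,140),-93.6,10)"
```

```text
t 38.4 tcp [460.8 130.7 140.5] head -93.58 tilt 0.08 F [ 0.5 -0.4 -0.8] grip 0.499 40.7 q6 1.66
N 10 row [-0.003, 0.0411, 0.0001, 0.0, 0.0001, 0.0] rowlen 41.2 turn 0.0
```

send_rows:
  targets:
    - [0.4,-0.003,0.0411,0,0,0,0]
    - [0.4,-0.003,0.0411,0,0,0,0]
    - [0.4,-0.003,0.0411,0,0,0,0]
    - [0.4,-0.003,0.0411,0,0,0,0]
    - [0.4,-0.003,0.0411,0,0,0,0]
    - [0.4,-0.003,0.0411,0,0,0,0]
    - [0.4,-0.003,0.0411,0,0,0,0]
    - [0.4,-0.003,0.0411,0,0,0,0]
    - [0.4,-0.003,0.0411,0,0,0,0]
    - [0.4,-0.003,0.0411,0,0,0,0]

```text
time_s: 39.65
eef_pos: [405.1, -278.9, 140.8]
ee_rot: [-0.0, 1.0, -0.031, -0.0]
force: [1.8, 0.1, -0.8]
grip_width: 0.499
grip_force: 40.8
```

send_rows:
  targets:
    - [0.4,0,0,0.01,0,0,0]
    - [0.4,0,0,0.02,0,0,0]
    - [0.4,0,0,0.015,0,0,0]
    - [0.4,0,0,0.012,0,0,0]
    - [0.4,0,0,0.006,0,0,0]
    - [0.4,0,0,0.0035,0,0,0]
    - [0.4,0,0,0,0,0,0]
    - [0.4,0,0,0,0,0,0]
    - [0.2,0,0,0,0,0,0]
    - [-0.3,0,0,0,0,0,0]

```text
time_s: 40.9
eef_pos: [405.6, -277.7, 74.9]
ee_rot: [0.0, 1.0, -0.031, 0.0]
force: [-0.0, 0.4, -0.1]
grip_width: 0.649
grip_force: 0.0
```

send_rows:
  targets:
    - [-0.6,0,0,0,0,0,0]
    - [-0.6,0,0,0,0,0,0]
    - [-0.6,0,0,-0.01,0,0,0]
    - [-0.6,0,0,-0.03,0,0,0]
    - [-0.6,0,0,-0.04,0,0,0]
    - [-0.6,0,0,-0.04,0,0,0]
    - [-0.6,0,0,0,0,0,0]
    - [-0.6,0,0,0,0,0,0]
    - [-0.6,0,0,0,0,0,0]
    - [-0.6,0,0,0,0,0,0]

```text
time_s: 42.15
eef_pos: [405.3, -277.4, 194.0]
ee_rot: [-0.001, 1.0, -0.031, -0.001]
force: [0.1, -0.0, -0.1]
grip_width: 0.801
grip_force: 0.0
```

```bash
python3 -c "
from h import *
st(); plan((633,7,190),-18,15); p=ctrl.capture('scene'); save(p,'s4.png',(60,120,320,310),3)"
```

```text
t 42.15 tcp [ 405.3 -277.4  194. ] head -93.58 tilt 0.09 F [ 0.1 -0.  -0.1] grip 0.801 0.0 q6 0.79
N 15 row [0.0246, -0.0088, 0.0003, -0.0001, 0.0, -0.0879] rowlen 26.1 turn 5.0
```

View pics/s4.png

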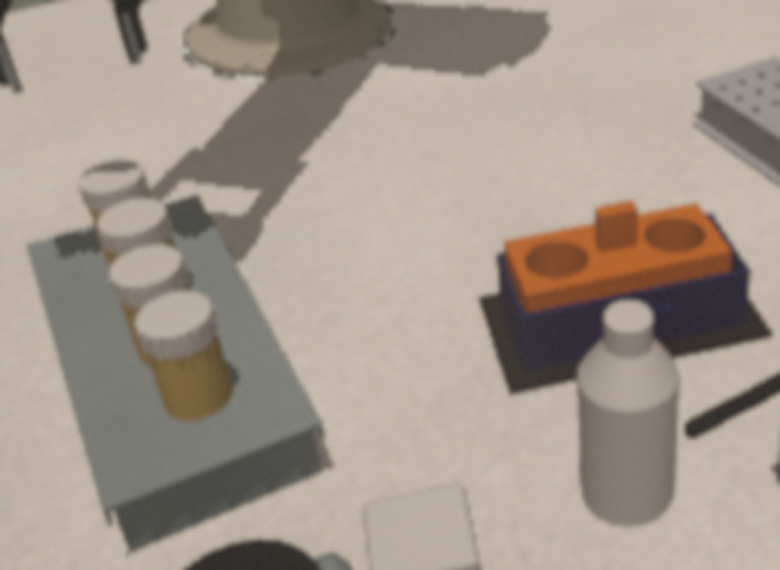

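All four bottles stand upright in a row on the shelf (caps near (113,185) to (176,318) in the crop), and the empty adapter is seated. Next, over the fin.

send_rows:
  targets:
    - [-0.6,0.0246,-0.0088,0,0,0,-0.0879]
    - [-0.6,0.0246,-0.0088,0,0,0,-0.0879]
    - [-0.6,0.0246,-0.0088,0,0,0,-0.0879]
    - [-0.6,0.0246,-0.0088,0,0,0,-0.0879]
    - [-0.6,0.0246,-0.0088,0,0,0,-0.0879]
    - [-0.6,0.0246,-0.0088,0,0,0,-0.0879]
    - [-0.6,0.0246,-0.0088,0,0,0,-0.0879]
    - [-0.6,0.0246,-0.0088,0,0,0,-0.0879]
    - [-0.6,0.0246,-0.0088,0,0,0,-0.0879]
    - [-0.6,0.0246,-0.0088,0,0,0,-0.0879]

```text
time_s: 43.45
eef_pos: [603.2, -118.4, 194.2]
ee_rot: [-0.0, 0.917, 0.398, -0.0]
force: [-0.3, -0.3, 0.4]
grip_width: 0.804
grip_force: 0.0
```

send_rows:
  targets:
    - [-0.6,0.0246,-0.0088,0,0,0,-0.0879]
    - [-0.6,0.0246,-0.0088,0,0,0,-0.0879]
    - [-0.6,0.0246,-0.0088,0,0,0,-0.0879]
    - [-0.6,0.0246,-0.0088,0,0,0,-0.0879]
    - [-0.6,0.0246,-0.0088,0,0,0,-0.0879]
    - [-0.6,0,0,0,0,0,0]
    - [-0.6,0,0,0,0,0,0]
    - [-0.6,0,0,0,0,0,0]
    - [-0.6,0,0,0,0,0,0]
    - [-0.6,0,0,0,0,0,0]

```text
time_s: 44.7
eef_pos: [633.0, 6.5, 194.7]
ee_rot: [0.0, 0.809, 0.587, -0.0]
force: [0.1, 0.2, 0.3]
grip_width: 0.8
grip_force: 0.0
```

Run:
```python
from h import *
p=ctrl.capture("wrist"); st(); save(p,"w4.png",(150,100,370,270),3.5)
for d in ctrl.landmark_of("fin",p)[:1]: print(d["score"],d["point"],onz(p,d["point"],105))
hsv=cv2.cvtColor(p["img"],cv2.COLOR_RGB2HSV); m=cv2.inRange(hsv,(3,150,60),(20,255,255))
c=max(cv2.findContours(m,0,2)[0],key=cv2.contourArea)
r=cv2.minAreaRect(np.array([onz(p,q[0],70)[:2] for q in c],np.float32)); print(r)
```

```text
t 44.75 tcp [633.    6.7 194.7] head -18.06 tilt 0.0 F [0.3 0.  0.1] grip 0.804 0.0 q6 0.14
0.94 [252.7, 195.7] [632.72646509   3.24408702 105.        ]
((632.8479614257812, 8.96478271484375), (157.98623657226562, 66.6695556640625), 72.89859008789062)
```

View pics/w4.png

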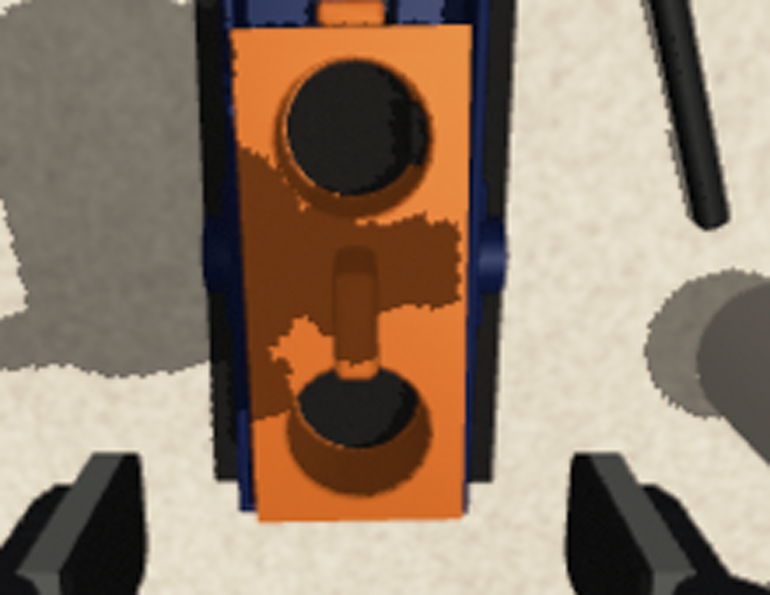

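The fin runs straight up the picture between the fingers at about (355,305) in the crop, with its middle within about 2 mm of the tool. I grip it and lift.

send_rows:
  targets:
    - [-0.6,-0.0015,-0.001,0.02,0,0,0]
    - [-0.6,0,0,0.03,0,0,0]
    - [-0.6,0,0,0.03,0,0,0]
    - [-0.6,0,0,0.02,0,0,0]
    - [-0.6,0,0,0.013,0,0,0]
    - [-0.6,0,0,0.007,0,0,0]
    - [-0.6,0,0,0,0,0,0]
    - [1,0,0,0,0,0,0]
    - [1,0,0,0,0,0,0]
    - [1,0,0,0,0,0,0]
  squeeze: 80

```text
time_s: 46.05
eef_pos: [631.7, 5.8, 75.0]
ee_rot: [0.0, 0.809, 0.588, 0.0]
force: [0.2, 0.3, 0.5]
grip_width: 0.166
grip_force: 1.4
```

send_rows:
  targets:
    - [1,0,0,0,0,0,0]
    - [1,0,0,0,0,0,0]
    - [1,0,0,0,0,0,0]
    - [1,0,0,0,0,0,0]
    - [1,0,0,0,0,0,0]
    - [1,0,0,0,0,0,0]
    - [1,0,0,0,0,0,0]
    - [1,0,0,-0.002,0,0,0]
    - [1,0,0,-0.002,0,0,0]
    - [1,0,0,-0.002,0,0,0]

```text
time_s: 47.3
eef_pos: [630.9, 5.9, 79.9]
ee_rot: [-0.001, 0.809, 0.588, -0.001]
force: [-0.8, -0.3, -5.4]
grip_width: 0.125
grip_force: 78.2
```

```bash
python3 -c "
from h import *
st(); print(ctrl.sense()['wrist_torque'])"
```

```text
t 47.3 tcp [630.9   5.9  79.9] head -18.02 tilt 0.13 F [-0.8 -0.3 -5.4] grip 0.125 78.2 q6 0.14
[-0.00719514 -0.02030266 -0.0575336 ]
```

send_rows:
  targets:
    - [1,0,0,-0.003,0,0,0]
    - [1,0,0,-0.006,0,0,0]
    - [1,0,0,-0.01,0,0,0]
    - [1,0,0,-0.012,0,0,0]
    - [1,0,0,-0.015,0,0,0]
    - [1,0,0,-0.015,0,0,0]
    - [1,0,0,-0.015,0,0,0]
    - [1,0,0,-0.015,0,0,0]
    - [1,0,0,-0.009,0,0,0]
    - [1,0,0,0,0,0,0]

```text
time_s: 48.55
eef_pos: [631.8, 5.8, 181.3]
ee_rot: [0.0, 0.809, 0.588, 0.0]
force: [-0.1, -0.1, -7.8]
grip_width: 0.127
grip_force: 78.3
```

```bash
python3 -c "
from h import *
st(); print(ctrl.sense()['wrist_torque']); plan((515,293,180),-93.1,18)"
```

```text
t 48.55 tcp [631.8   5.8 181.3] head -18.03 tilt 0.06 F [-0.1 -0.1 -7.8] grip 0.127 78.3 q6 0.14
[-0.01799065  0.02741321  0.04391834]
N 18 row [0.0046, -0.0179, 0.0001, 0.0, -0.0, 0.0728] rowlen 18.5 turn 4.2
```

send_rows:
  targets:
    - [1,0.0046,-0.0179,0,0,0,0.0728]
    - [1,0.0046,-0.0179,0,0,0,0.0728]
    - [1,0.0046,-0.0179,0,0,0,0.0728]
    - [1,0.0046,-0.0179,0,0,0,0.0728]
    - [1,0.0046,-0.0179,0,0,0,0.0728]
    - [1,0.0046,-0.0179,0,0,0,0.0728]
    - [1,0.0046,-0.0179,0,0,0,0.0728]
    - [1,0.0046,-0.0179,0,0,0,0.0728]
    - [1,0.0046,-0.0179,0,0,0,0.0728]
    - [1,0.0046,-0.0179,0,0,0,0.0728]

```text
time_s: 49.8
eef_pos: [517.7, 147.2, 180.2]
ee_rot: [-0.0, 0.966, 0.26, -0.0]
force: [-0.4, 0.9, -6.5]
grip_width: 0.128
grip_force: 78.8
```

send_rows:
  targets:
    - [1,0.0046,-0.0179,0,0,0,0.0728]
    - [1,0.0046,-0.0179,0,0,0,0.0728]
    - [1,0.0046,-0.0179,0,0,0,0.0728]
    - [1,0.0046,-0.0179,0,0,0,0.0728]
    - [1,0.0046,-0.0179,0,0,0,0.0728]
    - [1,0.0046,-0.0179,0,0,0,0.0728]
    - [1,0.0046,-0.0179,0,0,0,0.0728]
    - [1,0.0046,-0.0179,0,0,0,0.0728]
    - [1,0,0,0,0,0,0]
    - [1,0,0,0,0,0,0]

```text
time_s: 51.05
eef_pos: [514.9, 292.0, 180.2]
ee_rot: [0.0, 1.0, -0.027, -0.0]
force: [-0.2, -0.8, -6.4]
grip_width: 0.125
grip_force: 78.9
```

Run:
```python
from h import *
st(); p=ctrl.capture("wrist"); save(p,"w5.png",(100,40,420,280),2.4)
for n,z in (("slot",40),("stand",0),("fin",211),("key",112)):
  for d in ctrl.landmark_of(n,p)[:1]: print(n,round(d["score"],2),np.round(d["point"]),np.round(onz(p,d["point"],z)))
```

```text
t 51.05 tcp [514.9 292.  180.2] head -93.06 tilt 0.07 F [-0.2 -0.8 -6.4] grip 0.125 78.9 q6 1.94
fin 0.91 [252. 264.] [516. 292. 211.]
```

View pics/w5.png

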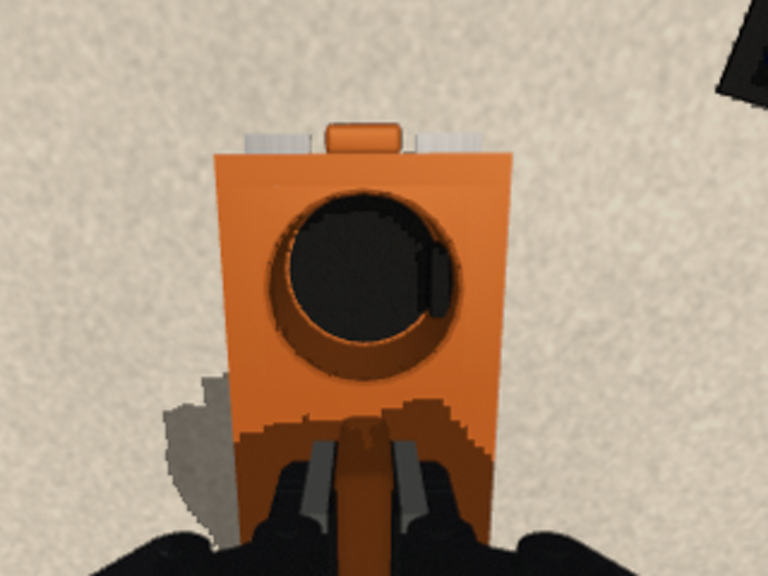

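Below the held block, the stand's two prongs show at columns 245–310 and 415–482 (crop), with the key (327–402) lying between them. A quick check of the prong corners:

Run:
```python
from h import *
p=ctrl.capture("wrist"); st()
for u,v in((245,134),(482,134),(311,134),(415,134)):
    print(u,np.round(onz(p,(u/2.4+100,v/2.4+40),40),1))
for u in (327,402): print("key",np.round(onz(p,(u/2.4+100,124/2.4+40),160),1))
```

```text
t 51.35 tcp [515.2 292.2 180.8] head -93.12 tilt 0.0 F [-0.4  0.5 -7.4] grip 0.126 78.9 q6 1.94
245 [603.  336.6  40. ]
482 [597.6 237.5  40. ]
311 [601.5 309.   40. ]
415 [599.1 265.6  40. ]
key [597.5 296.3 160. ]
key [596.5 278.4 160. ]
```

The stand's centre comes out at (515.4, 291.7) with heading −3.1°, right under the tool. I lower straight down and set it gently.

send_rows:
  targets:
    - [1,0,0,0.01,0,0,0]
    - [1,0,0,0.015,0,0,0]
    - [1,0,0,0.015,0,0,0]
    - [1,0,0,0.015,0,0,0]
    - [1,0,0,0.01,0,0,0]
    - [1,0,0,0.008,0,0,0]
    - [1,0,0,0.005,0,0,0]
    - [1,0,0,0.004,0,0,0]
    - [1,0,0,0.001,0,0,0]
    - [1,0,0,0,0,0,0]

```text
time_s: 52.6
eef_pos: [515.2, 292.5, 97.9]
ee_rot: [-0.0, 1.0, -0.027, 0.0]
force: [0.5, -0.1, -6.5]
grip_width: 0.125
grip_force: 79.0
```

send_rows:
  targets:
    - [1,0,0,0.001,0,0,0]
    - [1,0,0,0.001,0,0,0]
    - [1,0,0,0.0005,0,0,0]
    - [1,0,0,0,0,0,0]
    - [1,0,0,0,0,0,0]
    - [1,0,0,0,0,0,0]
    - [1,0,0,0,0,0,0]
    - [1,0,0,0,0,0,0]
    - [1,0,0,0,0,0,0]
    - [1,0,0,0,0,0,0]

```text
time_s: 53.85
eef_pos: [515.1, 292.5, 95.2]
ee_rot: [-0.0, 1.0, -0.027, 0.0]
force: [0.1, -0.8, -6.5]
grip_width: 0.127
grip_force: 79.0
```

Run:
```python
from h import *
st()
```

```text
t 53.85 tcp [515.1 292.5  95.2] head -93.11 tilt 0.0 F [ 0.1 -0.8 -6.5] grip 0.127 79.0 q6 1.94
```

Not quite down yet: the scale still reads the full weight. Half a millimetre at a time.

send_rows:
  targets:
    - [1,0,0,0.0005,0,0,0]
    - [1,0,0,0.0005,0,0,0]
    - [1,0,0,0,0,0,0]
    - [1,0,0,0,0,0,0]
    - [1,0,0,0,0,0,0]
    - [1,0,0,0,0,0,0]
    - [1,0,0,0,0,0,0]
    - [1,0,0,0,0,0,0]
    - [1,0,0,0,0,0,0]
    - [1,0,0,0,0,0,0]

```text
time_s: 55.1
eef_pos: [515.2, 292.4, 95.0]
ee_rot: [0.0, 1.0, -0.027, 0.0]
force: [-3.4, -2.1, 3.8]
grip_width: 0.131
grip_force: 80.6
```

Run:
```python
from h import *
st()
```

```text
t 55.1 tcp [515.2 292.4  95. ] head -93.11 tilt 0.02 F [-3.4 -2.1  3.8] grip 0.131 80.6 q6 1.94
```

Contact: the load is on the stand. I let go, wait, then rise above the fin.

send_rows:
  targets:
    - [0.8,0,0,0,0,0,0]
    - [0.5,0,0,0,0,0,0]
    - [0.2,0,0,0,0,0,0]
    - [-0.2,0,0,0,0,0,0]
    - [-0.4,0,0,0,0,0,0]
    - [-0.4,0,0,0,0,0,0]
    - [-0.4,0,0,0,0,0,0]
    - [-0.4,0,0,0,0,0,0]
    - [-0.4,0,0,0,0,0,0]
    - [-0.4,0,0,0,0,0,0]

```text
time_s: 56.35
eef_pos: [515.1, 292.5, 94.2]
ee_rot: [-0.0, 1.0, -0.027, -0.0]
force: [-0.4, 0.1, 0.5]
grip_width: 0.704
grip_force: 0.0
```

send_rows:
  targets:
    - [-0.4,0,0,-0.01,0,0,0]
    - [-0.4,0,0,-0.02,0,0,0]
    - [-0.4,0,0,-0.02,0,0,0]
    - [-0.4,0,0,-0.02,0,0,0]
    - [1,0,0,0,0,0,0]
    - [1,0.02,0.005,0,0,0,0]
    - [1,0.02,0.005,0,0,0,0]
    - [1,0.02,0.01,0,0,0,0]
    - [1,0.004,0.002,0,0,0,0]
    - [1,0,0,0,0,0,0]

```text
time_s: 57.6
eef_pos: [577.4, 267.1, 163.7]
ee_rot: [0.0, 1.0, -0.027, -0.001]
force: [0.0, 0.2, -0.1]
grip_width: -0.001
grip_force: 0.0
```

Run:
```python
from h import *
st()
p=ctrl.capture("scene"); save(p,"s5.png",(260,80,400,200),5)
```

```text
t 57.6 tcp [577.4 267.1 163.7] head -93.12 tilt 0.06 F [ 0.   0.2 -0.1] grip -0.001 0.0 q6 1.87
```

View pics/s5.png

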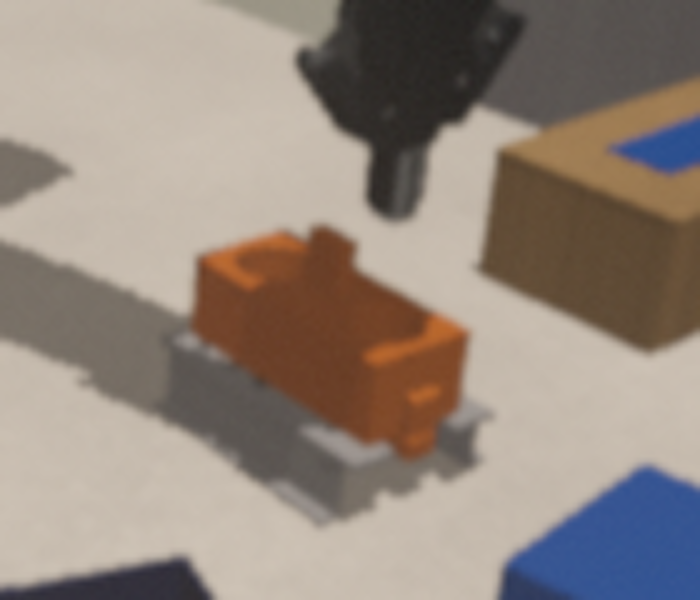

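The adapter lies flat with its key hanging in the slot at (420,430) in the crop. Now I press lightly on the keyed end.

send_rows:
  targets:
    - [1,0,0,0.015,0,0,0]
    - [1,0,0,0.02,0,0,0]
    - [1,0,0,0.015,0,0,0]
    - [1,0,0,0.01,0,0,0]
    - [1,0,0,0.007,0,0,0]
    - [1,0,0,0.004,0,0,0]
    - [1,0,0,0.001,0,0,0]
    - [1,0,0,0.0005,0,0,0]
    - [1,0,0,0.0005,0,0,0]
    - [1,0,0,0,0,0,0]
  squeeze: 30

```text
time_s: 58.9
eef_pos: [577.9, 267.1, 91.3]
ee_rot: [-0.0, 1.0, -0.027, 0.0]
force: [0.1, 0.5, 0.1]
grip_width: 0.0
grip_force: 0.0
```

```bash
python3 -c "
from h import *
st()"
```

```text
t 58.9 tcp [577.9 267.1  91.3] head -93.11 tilt 0.01 F [0.1 0.5 0.1] grip 0.0 0.0 q6 1.87
```

send_rows:
  targets:
    - [1,0,0,0.0005,0,0,0]
    - [1,0,0,0.0005,0,0,0]
    - [1,0,0,0.0004,0,0,0]
    - [1,0,0,0.0003,0,0,0]
    - [1,0,0,0,0,0,0]
    - [1,0,0,0,0,0,0]
    - [1,0,0,0,0,0,0]
    - [1,0,0,0,0,0,0]
    - [1,0,0,0,0,0,0]
    - [1,0,0,0,0,0,0]

```text
time_s: 60.15
eef_pos: [577.8, 267.0, 90.1]
ee_rot: [0.0, 1.0, -0.027, 0.0]
force: [-1.8, -0.9, 5.4]
grip_width: 0.006
grip_force: 2.7
```

```bash
python3 -c "
from h import *
st()"
```

```text
t 60.15 tcp [577.8 267.   90.1] head -93.11 tilt 0.02 F [-1.8 -0.9  5.4] grip 0.006 2.7 q6 1.87
```

The keyed end holds at 5.4 N with no give (z stays at the 90 mm contact height). Now the other end.

send_rows:
  targets:
    - [1,0,0,-0.01,0,0,0]
    - [1,0,0,-0.025,0,0,0]
    - [1,0,0,-0.025,0,0,0]
    - [1,-0.025,0,0,0,0,0]
    - [1,-0.04,0,0,0,0,0]
    - [1,-0.04,0,0,0,0,0]
    - [1,-0.022,0,0,0,0,0]
    - [1,0,0,0,0,0,0]
    - [1,0,0,0,0,0,0]
    - [1,0,0,0,0,0,0]

```text
time_s: 61.4
eef_pos: [451.8, 273.8, 149.4]
ee_rot: [-0.0, 1.0, -0.027, 0.0]
force: [-0.2, -0.2, 0.2]
grip_width: -0.001
grip_force: 0.0
```

send_rows:
  targets:
    - [1,0,0,0.015,0,0,0]
    - [1,0,0,0.015,0,0,0]
    - [1,0,0,0.012,0,0,0]
    - [1,0,0,0.008,0,0,0]
    - [1,0,0,0.005,0,0,0]
    - [1,0,0,0.003,0,0,0]
    - [1,0,0,0.001,0,0,0]
    - [1,0,0,0.0005,0,0,0]
    - [1,0,0,0,0,0,0]
    - [1,0,0,0,0,0,0]

```text
time_s: 62.65
eef_pos: [451.1, 273.9, 90.1]
ee_rot: [-0.0, 1.0, -0.027, 0.0]
force: [0.1, -0.4, -0.2]
grip_width: -0.002
grip_force: 0.0
```

```bash
python3 -c "
from h import *
st()"
```

```text
t 62.65 tcp [451.1 273.9  90.1] head -93.11 tilt 0.01 F [ 0.1 -0.4 -0.2] grip -0.002 0.0 q6 1.95
```

send_rows:
  targets:
    - [1,0,0,0.0004,0,0,0]
    - [1,0,0,0.0004,0,0,0]
    - [1,0,0,0.0002,0,0,0]
    - [1,0,0,0,0,0,0]
    - [1,0,0,0,0,0,0]
    - [1,0,0,0,0,0,0]
    - [1,0,0,0,0,0,0]
    - [1,0,0,0,0,0,0]
    - [1,0,0,0,0,0,0]
    - [1,0,0,0,0,0,0]

```text
time_s: 63.9
eef_pos: [451.1, 274.0, 90.0]
ee_rot: [-0.0, 1.0, -0.027, 0.0]
force: [-4.3, -2.4, 10.1]
grip_width: -0.0
grip_force: 5.3
```

```bash
python3 -c "
from h import *
st()"
```

```text
t 63.9 tcp [451.1 274.   90. ] head -93.1 tilt 0.03 F [-4.3 -2.4 10.1] grip -0.0 5.3 q6 1.95
```

The far end is firm at 10 N with no give. I lift off clear, then check the bottles, in case one has been knocked.

send_rows:
  targets:
    - [1,0,0,-0.005,0,0,0]
    - [1,0,0,-0.02,0,0,0]
    - [1,0,0,-0.03,0,0,0]
    - [1,0,0,-0.04,0,0,0]
    - [1,0,0,-0.04,0,0,0]
    - [1,-0.03,0,0,0,0,0]
    - [1,-0.03,0,0,0,0,0]
    - [1,0,0,0,0,0,0]
    - [1,0,0,0,0,0,0]
    - [1,0,0,0,0,0,0]

```text
time_s: 65.15
eef_pos: [391.8, 277.1, 223.8]
ee_rot: [0.0, 1.0, -0.027, -0.0]
force: [0.1, 0.3, -0.2]
grip_width: 0.004
grip_force: 0.0
```

Run:
```python
from h import *
st(); p=caps(z=100); save(p,"t3.png",(100,100,420,310),2.4)
# bottles in the shelf frame (cap tops at z=120)
hsv=cv2.cvtColor(p["img"],cv2.COLOR_RGB2HSV); m=cv2.inRange(hsv,(0,0,135),(179,60,255))
m[:, :345]=0; m[:, 392:]=0; m[:175]=0; m[292:]=0
a=np.radians(-3.6)
for c in cv2.findContours(m,0,2)[0]:
    if cv2.contourArea(c)<60: continue
    (u,v),r=cv2.minEnclosingCircle(c); X=onz(p,(u,v),120)[:2]-(495,-284)
    print(round(u),round(v),round(r,1),"shelf xy",np.round([X@(np.cos(a),np.sin(a)),X@(-np.sin(a),np.cos(a))]))
```

```text
t 65.15 tcp [391.8 277.1 223.8] head -93.14 tilt 0.01 F [ 0.1  0.3 -0.2] grip 0.004 0.0 q6 2.0
bottle_1 0.72 [360. 208.  22.  22.] [ 526. -281.  100.]
bottle_1 0.62 [360. 237.  24.  16.] [ 464. -282.  100.]
bottle_1 0.61 [359. 259.  22.  22.] [ 403. -277.  100.]
lm 0.93 [ 532. -293.    0.]
lm 0.75 [540. 303.   0.]
lm 0.63 [ 461. -284.    0.]
lm 0.6 [ 407. -290.    0.]
372 270 9.7 shelf xy [-91.   3.]
372 244 9.7 shelf xy [-29.   4.]
375 218 9.7 shelf xy [32. -0.]
374 193 9.7 shelf xy [91.  3.]
```

View pics/t3.png

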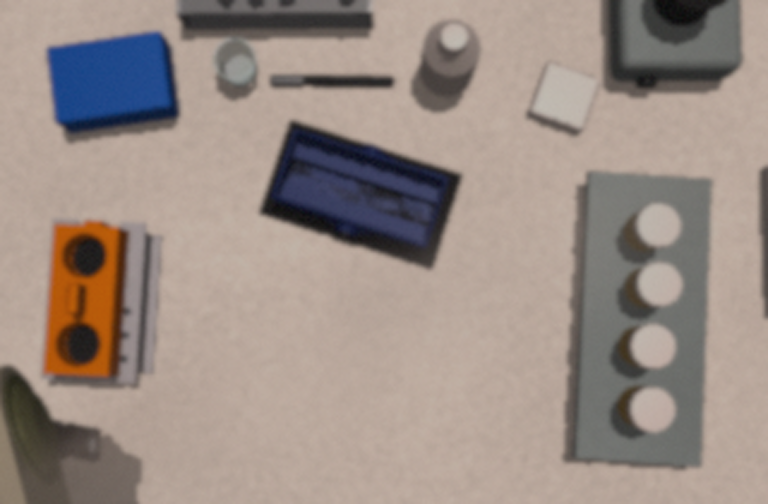

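The four caps stand in a straight row within about 4 mm of the middle line, 60 mm apart. The adapter is on the stand, the bystanders are where they were, and the robot is clear of everything.

```bash
python3 -c "
from rig import ctrl
print(ctrl.finish_job())"
```

```text
the job is handed in; nothing more can be done
None
```

The job is handed in (no verdict was returned): all four bottles present stand in one row on the shelf within about 4 mm of its middle line, the seized one was twisted free with the adapter still seated, and the adapter lies flat on the stand with its key in the slot, not giving when pressed on the keyed end and then the other.

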